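Refit the filter cartridges and the deck of a bench downdraft box

ROBOT

A 6-joint arm with a two-finger parallel gripper is mounted at the origin on a cart in front of the work surface, level with it; the furniture and walls round the work are solid. World frame = base frame: x ahead of the robot, y to its left, z up, the work surface at z = 0. Lengths are in m, angles in rad, forces in N, time in s.
With the tool pointing down it reaches from about 0.35 to 0.775 m from the base axis. Payload 7.3 kg.
Tool frame: the origin (TCP) lies at the very end of the fingers, on their centre line; the grasp point (between the pads) lies 19 mm behind it; z points along the fingers, y is the line along which they close (so a half turn about z gives the same grasp; the last joint's range is limited). The gripper opens to 92 mm and grips with 3 to 60 N. Pads are 19 mm wide; open, the fingers measure 130 mm over their backs; the gripper's body (75 mm by 190 mm) begins 47 mm behind the grasp point.
Start: joints at [1.052, 0.342, 1.524, -0, 1.275, -0.146], TCP at [0.191, 0.489, 0.227] pointing down, gripper open.
Joint ranges: [-2.53, 2.53], [-0.77, 2.02], [0.04, 2.7], [-1, 4.14], [0.28, 2.66], [-3.11, 3.11]. Speed limits (rad/s): [2.57, 2.57, 3.14, 3.14, 3.14, 3.14].

INTERFACE

Orientations are given as [roll, pitch, yaw] about the fixed x, y, z axes, in that order (R = Rz(yaw) Ry(pitch) Rx(roll)).
In Python, from cell import observe, read_camera, get_calibration, hand_in, search_frame gives the robot as it stands.
- The arm moves only by the tool step_arm, never from a script. Its argument "commands" is a list of rows, each an object with "translation": the shift along the tool's x, y, z in mm, a list of three; "roll": the turn about the tool's z in rad. In form: [{"translation": [x, y, z], "roll": roll}, ...]. A call has 1 to 20 rows; each row shifts and turns the commanded pose from where the row before left it, along the tool's axes as they then stand; what a row does not reach is not made up. A row lasts 1/12 s, in which the tool goes at most 41.7 mm and 7.16 degrees, less where a joint would pass 70% of its speed; a pose out of reach is approached as far as the arm can. A call is refused whole if a number of a shift passes 41.7 or a number of a turn 0.125, either way. A call with a gripper value outside its range is refused whole. "fingers" is the opening, from 0 (shut) to 1 (fully open), set as the call begins (left out, the last holds). The fingers move at their own pace and stop on an object; "grip_force" is the grip in N (left out, the last holds). Time passes only in rows, so rows that do not move let the fingers close. It gives the time, the measured TCP pose, the force, the opening and the grip force at its end, in the units of the state.
- observe(): the state, without advancing time (a new reading comes with each control period).
- read_camera(name): name is "side" or "top"; returns the picture (420x560x3 uint8, red, green, blue); there is no depth.
- get_calibration(name): a dict with "camera_matrix" (3x3 intrinsics, pixels), "world_from_camera" (4x4, takes a point from camera to world coordinates). Camera axes: x right, y up, looking along -z (the intrinsics and any distortion apply to the point x, -y, -z); pixel columns grow to the right and rows downward; lengths in m; the calibration is good to about 2 mm. A picture is of the moment at which its call begins. get_calibration takes no time and is no camera call.
- hand_in(): hands the job in; it is judged then, once.
Trained networks look in the newest picture that a camera, given by its name, has taken for a name from the list of things; names that differ only in an ending like _2 or _b are one class to them, and where a whole thing is asked for, a point or a joint stands for the part that bears it (a point fixed in the world has none). Each returns a list of dicts, best first, with "confidence" (0 to 1); they miss things now and then, are a little off and sometimes report something else, mostly with a low value. They report only what shows in the picture. A call takes as long as a camera call. They do not tell look-alikes from the thing itself.
- search_frame(camera, name): "at" ([x, y, z] in m, in world coordinates, good to about 4 mm: the middle of the surface that is visible of it).
The state is a dict: "time": time; "qpos": joint angles; "qvel": joint speeds; "joint_efforts": joint torques, N m; "tool_pos": TCP position; "tool_rot": TCP orientation; "contact_force": force on the tool from outside, world axes, zero at the start; "torque": the same for the moment, N m; "opening": finger opening in m; "grip_force": force on a finger pad.
Only numpy, scipy, OpenCV 4.12 (cv2) and the standard library are available. Lean on these libraries where they do the work, as an engineer would, in place of code of your own. Each camera call takes 0.05 s, during which the arm holds its last target. There are 200 camera calls.

TASK

Get the downdraft extraction box ready for use: lift the filter cartridges in the blue tray one by one to feel which are fresh (light, at most two) and seat each fresh one flat in a bay of the box; the heavy, spent ones stay or go back flat in the tray. Then fit the perforated deck, which is longer than the rim opening: tilt it in under one end lip, level it onto the two end ledges and centre it so that both ends are tucked under the lips. Finally stand the two or three sample jars that wait left of the box upright on the deck; leave the two bottles behind the box, and the jars far off by the wall, alone.

Things in the scene. Friction and masses are not known exactly. Their poses are not given: they have to be found in the camera images.
- extractor: the downdraft box: grey sheet-steel housing, fixed, outside 208 (local x) x 248 (y) x 82 mm high, spigot at the back (+x). Origin: centre of its underside, z up. Top open but for in-turned lips 4 mm thick (underside 78, top 82 mm up): opening 188 (x) x 188 mm (y); cavity under the lips 200 (x) x 240 mm (y): the y end lips reach 26 mm inward, the x ones 6 mm
- bay_front (a point): centre of the floor (6 mm above the box's origin) of the front bay. A bay is 62 (x) x 102 mm (y) between ribs 8 mm high: a cartridge lies in it with its long side along the box's y, 3 mm to spare all round; its tab then ends 4 mm below the ledges' top. Axes as the box
- bay_rear (a point): centre of the floor of the rear bay, same size, 70 mm behind the front one (box +x). Axes as the box
- deck_seat (a point): middle of the opening at the level of the ledges' top, where the centre of the fitted deck's underside belongs: 60 mm above the box's origin, 18 mm below the lips. The ledges, at the two y ends, are 42 mm wide measured from the end walls. Axes as the box
- deck_grip (a point): perforated steel deck, 174 (local x) x 204 (y) x 4 mm, about 420 g, lying on the bench. Point: middle of its black handle bar (64 mm along x, 10 mm thick in y, 22 mm high, on two short legs), 35 mm above the deck's underside; the bar's underside is 20 mm above the deck's top. Fits with its x along the box's x, either way round; 16 mm longer than the opening in y, loose in x
- cartridge_tray: blue open tray, fixed, 224 (local x) x 150 (y) mm, walls 26 mm high and 4 mm thick, floor 4 mm thick. Origin: centre of its underside
- cart_a_tab (a point): filter cartridge: aluminium cassette 96 (local x) x 56 (y) x 20 mm high with, upright on top, a black pull tab 44 (x) x 10 (y) x 30 mm high to pinch across its 10 mm. Point: on the tab 42 mm above the underside, 22 mm above the cassette's top, 8 mm below the tab's top. All look alike: fresh about 250 g, spent about 450 g (+-8 %), felt only by lifting. One or two are fresh, one or two spent. May be absent.
- cart_b_tab (a point): filter cartridge: aluminium cassette 96 (local x) x 56 (y) x 20 mm high with, upright on top, a black pull tab 44 (x) x 10 (y) x 30 mm high to pinch across its 10 mm. Point: on the tab 42 mm above the underside, 22 mm above the cassette's top, 8 mm below the tab's top. All look alike: fresh about 250 g, spent about 450 g (+-8 %), felt only by lifting. One or two are fresh, one or two spent. May be absent.
- cart_c_tab (a point): filter cartridge: aluminium cassette 96 (local x) x 56 (y) x 20 mm high with, upright on top, a black pull tab 44 (x) x 10 (y) x 30 mm high to pinch across its 10 mm. Point: on the tab 42 mm above the underside, 22 mm above the cassette's top, 8 mm below the tab's top. All look alike: fresh about 250 g, spent about 450 g (+-8 %), felt only by lifting. One or two are fresh, one or two spent. May be absent.
- cart_d_tab (a point): filter cartridge: aluminium cassette 96 (local x) x 56 (y) x 20 mm high with, upright on top, a black pull tab 44 (x) x 10 (y) x 30 mm high to pinch across its 10 mm. Point: on the tab 42 mm above the underside, 22 mm above the cassette's top, 8 mm below the tab's top. All look alike: fresh about 250 g, spent about 450 g (+-8 %), felt only by lifting. One or two are fresh, one or two spent. May be absent.
- jar_black_mid (a point): sample jar with black content and white cap, 50 mm in diameter, 78 mm high, standing on the bench left of the box (the jars at the wall are others); point: on its axis, half-way up. About 140 g, heavy at the bottom. Not all jars may be present.
- jar_white_mid (a point): sample jar with white content and blue cap, 44 mm in diameter, 69 mm high, standing on the bench left of the box (the jars at the wall are others); point: on its axis, half-way up. About 140 g, heavy at the bottom. Not all jars may be present.
- jar_amber_mid (a point): sample jar with amber content and white cap, 41 mm in diameter, 63 mm high, standing on the bench left of the box (the jars at the wall are others); point: on its axis, half-way up. About 140 g, heavy at the bottom. Not all jars may be present.
- blue_bottle: bystander: bottle of blue liquid, 67 mm in diameter, 152 mm high, behind the box; origin at the centre of its underside
- wash_bottle: bystander: white wash bottle with red cap, 66 x 110 x 232 mm, behind the box; origin at the centre of its underside
Mind the look-alikes: they are no part of the job. Leave any purple or turquoise look-alike of the part that bears jar_amber_mid alone.

How it is judged:
On the way, in this order (a step that is already met when the one before it is completed fails the run):
1. every fresh (light) cartridge lies flat in a bay of the box and every spent (heavy) one flat in the tray (((x of cart_a_tab in the frame of extractor between -0.043 and -0.027 m and y of cart_a_tab in the frame of extractor between -0.01 and 0.01 m and z of cart_a_tab in the frame of extractor between 0.04 and 0.053 m and angle between cart_a_tab's own z axis and vertical below 0.12 rad and contact force between cart_a and extractor below 3.35 N and contact force between cart_a and the fingers below 0.05 N) or (x of cart_a_tab in the frame of extractor between 0.027 and 0.043 m and y of cart_a_tab in the frame of extractor between -0.01 and 0.01 m and z of cart_a_tab in the frame of extractor between 0.04 and 0.053 m and angle between cart_a_tab's own z axis and vertical below 0.12 rad and contact force between cart_a and extractor below 3.35 N and contact force between cart_a and the fingers below 0.05 N) or (x of cart_a_tab in the frame of cartridge_tray between -0.088 and 0.088 m and y of cart_a_tab in the frame of cartridge_tray between -0.064 and 0.064 m and z of cart_a_tab in the frame of cartridge_tray between 0.038 and 0.056 m and angle between cart_a_tab's own z axis and vertical below 0.2 rad and contact force between cart_a and cartridge_tray above 3.35 N and contact force between cart_a and the fingers below 0.05 N)) and ((x of cart_b_tab in the frame of extractor between -0.043 and -0.027 m and y of cart_b_tab in the frame of extractor between -0.01 and 0.01 m and z of cart_b_tab in the frame of extractor between 0.04 and 0.053 m and angle between cart_b_tab's own z axis and vertical below 0.12 rad and contact force between cart_b and extractor below 3.35 N and contact force between cart_b and the fingers below 0.05 N) or (x of cart_b_tab in the frame of extractor between 0.027 and 0.043 m and y of cart_b_tab in the frame of extractor between -0.01 and 0.01 m and z of cart_b_tab in the frame of extractor between 0.04 and 0.053 m and angle between cart_b_tab's own z axis and vertical below 0.12 rad and contact force between cart_b and extractor below 3.35 N and contact force between cart_b and the fingers below 0.05 N) or (x of cart_b_tab in the frame of cartridge_tray between -0.088 and 0.088 m and y of cart_b_tab in the frame of cartridge_tray between -0.064 and 0.064 m and z of cart_b_tab in the frame of cartridge_tray between 0.038 and 0.056 m and angle between cart_b_tab's own z axis and vertical below 0.2 rad and contact force between cart_b and cartridge_tray above 3.35 N and contact force between cart_b and the fingers below 0.05 N)) and ((x of cart_c_tab in the frame of extractor between -0.043 and -0.027 m and y of cart_c_tab in the frame of extractor between -0.01 and 0.01 m and z of cart_c_tab in the frame of extractor between 0.04 and 0.053 m and angle between cart_c_tab's own z axis and vertical below 0.12 rad and contact force between cart_c and extractor below 3.35 N and contact force between cart_c and the fingers below 0.05 N) or (x of cart_c_tab in the frame of extractor between 0.027 and 0.043 m and y of cart_c_tab in the frame of extractor between -0.01 and 0.01 m and z of cart_c_tab in the frame of extractor between 0.04 and 0.053 m and angle between cart_c_tab's own z axis and vertical below 0.12 rad and contact force between cart_c and extractor below 3.35 N and contact force between cart_c and the fingers below 0.05 N) or (x of cart_c_tab in the frame of cartridge_tray between -0.088 and 0.088 m and y of cart_c_tab in the frame of cartridge_tray between -0.064 and 0.064 m and z of cart_c_tab in the frame of cartridge_tray between 0.038 and 0.056 m and angle between cart_c_tab's own z axis and vertical below 0.2 rad and contact force between cart_c and cartridge_tray above 3.35 N and contact force between cart_c and the fingers below 0.05 N)) and ((x of cart_d_tab in the frame of extractor between -0.043 and -0.027 m and y of cart_d_tab in the frame of extractor between -0.01 and 0.01 m and z of cart_d_tab in the frame of extractor between 0.04 and 0.053 m and angle between cart_d_tab's own z axis and vertical below 0.12 rad and contact force between cart_d and extractor below 3.35 N and contact force between cart_d and the fingers below 0.05 N) or (x of cart_d_tab in the frame of extractor between 0.027 and 0.043 m and y of cart_d_tab in the frame of extractor between -0.01 and 0.01 m and z of cart_d_tab in the frame of extractor between 0.04 and 0.053 m and angle between cart_d_tab's own z axis and vertical below 0.12 rad and contact force between cart_d and extractor below 3.35 N and contact force between cart_d and the fingers below 0.05 N) or (x of cart_d_tab in the frame of cartridge_tray between -0.088 and 0.088 m and y of cart_d_tab in the frame of cartridge_tray between -0.064 and 0.064 m and z of cart_d_tab in the frame of cartridge_tray between 0.038 and 0.056 m and angle between cart_d_tab's own z axis and vertical below 0.2 rad and contact force between cart_d and cartridge_tray above 3.35 N and contact force between cart_d and the fingers below 0.05 N))), for 0.2 s.
2. the deck lies flat on both ledges with both ends under the lips (x of deck_grip in the frame of extractor between -0.012 and 0.012 m and y of deck_grip in the frame of extractor between -0.0085 and 0.0085 m and z of deck_grip in the frame of extractor between 0.091 and 0.099 m and angle between deck_grip's own z axis and vertical below 0.03 rad and angle between the x axis of deck_grip and the x axis of extractor, either way round below 0.08 rad), for 0.3 s.
At the end, for the whole second after the job is handed in: Every fresh cartridge flat in a bay (within 8 mm of its centre across, 10 mm along); spent ones flat in the tray; deck level (0.03 rad) on both ledges, within 8.5 mm of centre lengthwise, 12 mm sideways; every jar upright and still on the deck (all of step 1 and all of step 2 and x of jar_black_mid in the frame of extractor between -0.08 and 0.08 m and y of jar_black_mid in the frame of extractor between -0.085 and 0.085 m and z of jar_black_mid in the frame of extractor between 0.097 and 0.109 m and angle between each of jar_black_mid, jar_white_mid, jar_amber_mid's own z axis and vertical below 0.12 rad and x of jar_white_mid in the frame of extractor between -0.08 and 0.08 m and y of jar_white_mid in the frame of extractor between -0.085 and 0.085 m and z of jar_white_mid in the frame of extractor between 0.0925 and 0.1045 m and x of jar_amber_mid in the frame of extractor between -0.08 and 0.08 m and y of jar_amber_mid in the frame of extractor between -0.085 and 0.085 m and z of jar_amber_mid in the frame of extractor between 0.0895 and 0.1015 m); the robot touches nothing.
It fails at once if the blue bottle is pushed more than 30 mm or tipped over (distance of blue_bottle from where it was at the start of the episode above 0.03 m or angle between blue_bottle's own z axis and vertical above 0.5 rad).
It fails at once if the wash bottle is pushed more than 30 mm or tipped over (distance of wash_bottle from where it was at the start of the episode above 0.03 m or angle between wash_bottle's own z axis and vertical above 0.5 rad).
Of cart_a, cart_b, cart_c, cart_d only 3 to 4 are there at a start; the rules pass over those that are not, and their reading is None.
Of jar_black, jar_white, jar_amber only 2 to 3 are there at a start; the rules pass over those that are not, and their reading is None.
At some moment in a run one of jar_black, jar_white, jar_amber may be knocked a few centimetres aside while the robot is not near it.
It also fails if it takes over 208 s, if anything falls off the work surface, if the arm or the gripper's body presses on something with over 40 N, if the wrist force passes 120 N, or if a joint passes its speed limit or range.

## Working session

There is one attempt and no reset: what is moved stays moved. The work goes in short steps, Python scripts to look and compute and a tool call to move; the robot and the scene stay as the last step left them, time stands still between calls to the robot, and variables do not carry over. Pictures are saved under pics/ and viewed, at most 14 in all, crops included, and the job is handed in when it is done.

Besides the shell and the picture viewer there is one more tool, called after "Emit:" as name([rows], argument=value, ...), one row to a line, values as JSON. step_arm: Moves the arm, as the interface text tells. Its arguments: {"type":"object","properties":{"commands":{"type":"array"},"fingers":{"type":"number"},"grip_force":{"type":"number"}},"required":["commands"]}

```bash
ls; mkdir -p pics
cat > h.py <<'E'
import numpy as np, cv2
from cell import *
def snap(cam,fn,crop=None,s=1):
    im=read_camera(cam)[:,:,::-1].copy()
    if crop: x0,y0,x1,y1=crop; im=im[y0:y1,x0:x1]
    if s!=1: im=cv2.resize(im,None,fx=s,fy=s,interpolation=cv2.INTER_CUBIC)
    cv2.imwrite('pics/'+fn,im)
def ray(cam,u,v,z):
    c=get_calibration(cam);K=np.array(c["camera_matrix"]);T=np.array(c["world_from_camera"])
    d=np.linalg.inv(K)@[u,v,1]; d=T[:3,:3]@[d[0],-d[1],-d[2]]
    o=T[:3,3]; return o+d*(z-o[2])/d[2]
def proj(cam,p):
    c=get_calibration(cam);K=np.array(c["camera_matrix"]);T=np.array(c["world_from_camera"])
    q=T[:3,:3].T@(np.array(p)-T[:3,3]); q=K@[q[0],-q[1],-q[2]]; return q[:2]/q[2]
E
python3 - <<'E'
from h import *
for c in("top","side"):
    snap(c,c+"0.png")
    k=get_calibration(c);print(c,{a:np.round(b,3).tolist() if not isinstance(b,(str,)) else b for a,b in k.items()})
for n in ["extractor","cartridge_tray","deck_grip","cart_a_tab","jar_black_mid","jar_white_mid","jar_amber_mid","blue_bottle","wash_bottle"]:
    for c in("top","side"):
        print(n,c,[(np.round(d["at"],3).tolist(),round(d["confidence"],2)) for d in search_frame(c,n)])
print(observe())
E
```

```text
pics
top {'camera_matrix': [[408.161, 0.0, 286.318], [0.0, 408.161, 213.036], [0.0, 0.0, 1.0]], 'world_from_camera': [[-0.012, 0.983, -0.183, 0.346], [-1.0, -0.013, -0.006, 0.019], [-0.008, 0.183, 0.983, 1.292], [0.0, 0.0, 0.0, 1.0]]}
side {'camera_matrix': [[513.386, 0.0, 285.173], [0.0, 513.386, 203.34], [0.0, 0.0, 1.0]], 'world_from_camera': [[-0.984, 0.088, -0.157, 0.353], [-0.179, -0.563, 0.807, 1.217], [-0.018, 0.822, 0.569, 0.936], [0.0, 0.0, 0.0, 1.0]]}
extractor top [([0.56, 0.023, 0.023], 0.84)]
extractor side [([0.552, 0.009, 0.05], 0.88), ([0.565, -0.232, 0.025], 0.39)]
cartridge_tray top [([0.554, -0.297, 0.002], 0.93)]
cartridge_tray side [([0.55, -0.317, 0.013], 0.95), ([0.548, 0.008, 0.045], 0.2)]
deck_grip top [([0.4, 0.34, 0.006], 0.87)]
deck_grip side [([0.408, 0.357, 0.006], 0.95)]
cart_a_tab top [([0.567, -0.241, 0.027], 0.94), ([0.592, 0.236, 0.081], 0.26)]
cart_a_tab side [([0.568, -0.237, 0.021], 0.73), ([0.588, 0.251, 0.07], 0.29), ([0.482, -0.317, 0.026], 0.19)]
jar_black_mid top [([0.592, 0.233, 0.078], 0.54)]
jar_black_mid side [([0.586, 0.254, 0.067], 0.7
[... 669 characters left out ...]
)]
{'time': 1.0, 'qpos': array([ 1.05197284e+00,  3.41963677e-01,  1.52408292e+00, -1.67446838e-05,
        1.27537742e+00, -1.45982815e-01]), 'qvel': array([-3.31324580e-04, -6.37417145e-04, -5.15460528e-07, -9.99785276e-04,
        1.43598209e-03, -1.18552381e-04]), 'joint_efforts': array([ 4.36868941e-04, -4.31141496e+01, -2.44478917e+01,  7.17603508e-02,
        4.82660613e-02,  2.44571885e-05]), 'tool_pos': array([0.19123005, 0.48896921, 0.22676535]), 'tool_rot': array([3.14142814e+00, 4.03802961e-05, 2.76875685e+00]), 'contact_force': array([ 0.25990017, -0.30955185,  0.4456647 ]), 'torque': array([0.00822769, 0.00182422, 0.00171216]), 'grip_force': 0.0, 'opening': 0.09185817327131436}
```

View pics/top0.png

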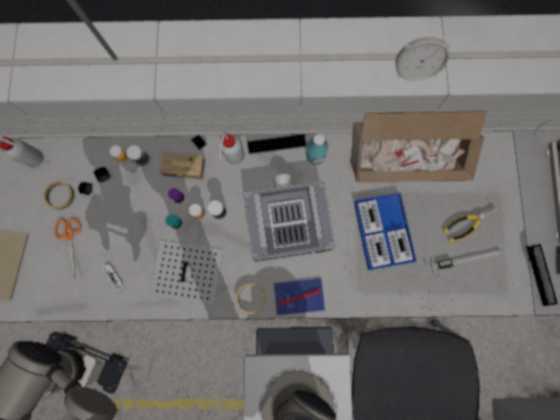

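View pics/side0.png

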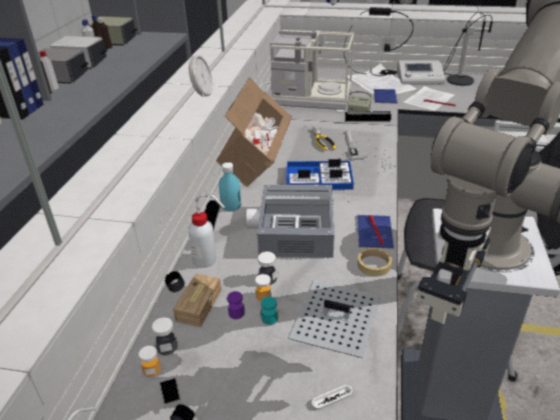

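The top view shows 3 cartridges in the tray, at about (371,215), (376,248) and (401,245). The box is at (288,221) and the deck at (187,271). The black and amber jars are at (215,208) and (196,211), with purple and turquoise decoys beside them. Next I need zooms for precise poses.

Run:
```python
from h import *
snap("top","t1.png",(238,165,418,277),4.4)
snap("top","t2.png",(145,195,235,305),5)
```

```text
(no output)
```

View pics/t1.png

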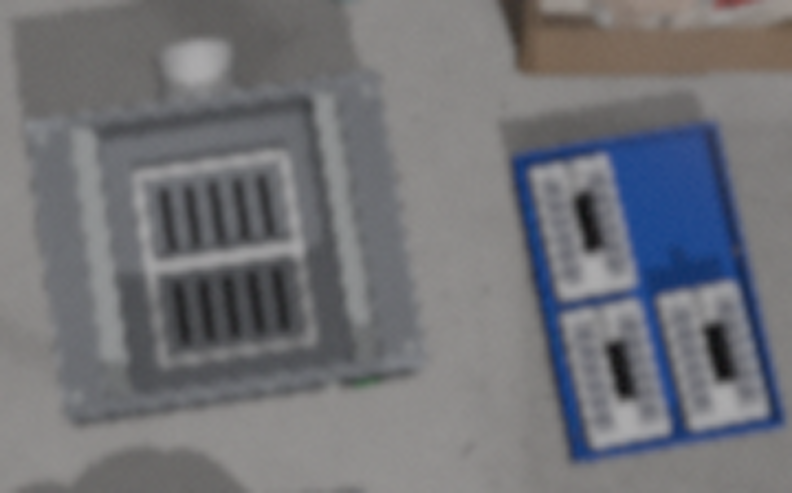

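View pics/t2.png

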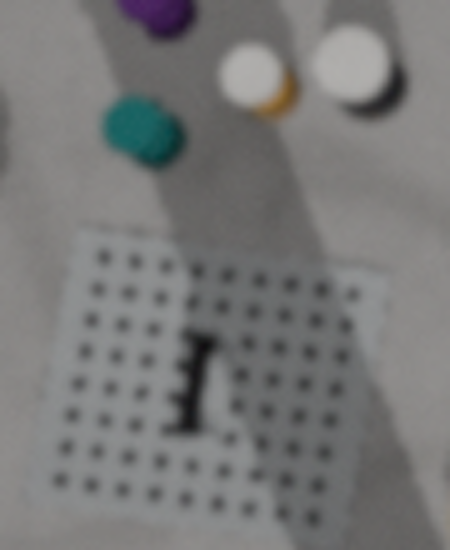

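```bash
cat > fit.py <<'E'
from h import *
from scipy.optimize import least_squares
def fit(cam,pts,off,s,model,x0):
    pts=(np.array(pts,float)+0.5)/s-0.5+np.array(off)
    def P(q): 
        c,sn=np.cos(q[2]),np.sin(q[2])
        return [proj(cam,(q[0]+c*a-sn*b,q[1]+sn*a+c*b,z)) for a,b,z in model]
    r=least_squares(lambda q:(np.array(P(q))-pts).ravel(),x0)
    print(np.round(r.x,4),"resid px",np.round(r.fun,1)); return r.x
def rect(hx,hy,z): return [(hx,hy,z),(hx,-hy,z),(-hx,-hy,z),(-hx,hy,z)]
E
python3 - <<'E'
from fit import *
o=(238,165)
print("box");fit("top",[(28,122),(378,72),(422,372),(75,425)],o,4.4,rect(.104,.124,.082),[.55,.015,.13])
rb=np.mean([(133,172),(290,150),(317,340),(163,367)],0);print("ribs ctr",ray("top",*((rb+.5)/4.4-.5+o),.014))
print("tray");fit("top",[(513,155),(717,123),(783,425),(575,462)],o,4.4,rect(.112,.075,.026),[.55,-.3,.1])
for c,t in (([(528,167),(608,152),(637,288),(560,302)],(590,220)),([(560,312),(640,297),(672,437),(592,452)],(622,370)),([(657,295),(738,279),(772,415),(690,432)],(721,350))):
    fit("top",c,o,4.4,rect(.048,.028,.024),[.55,-.3,.1]); print(" tab",ray("top",*((np.array(t)+.5)/4.4-.5+o),.052))
print("deck");o=(145,195)
fit("top",[(80,225),(388,268),(345,545),(38,497)],o,5,rect(.087,.102,.004),[.4,.34,-.15])
print(ray("top",*((np.mean([(103,257),(354,293),(314,518),(60,480)],0)+.5)/5-.5+o),.004))
for n,t,z in(("amber",(250,76),.063),("black",(352,64),.078)): print(n,ray("top",*((np.array(t)+.5)/5-.5+o),z))
snap("side","s1.png",(225,140,385,260),5)
E
```

```text
box
[0.5493 0.0184 0.1351] resid px [-0.4  0.7  0.5  0.3  2.  -0.7 -2.1 -0.3]
ribs ctr [0.55204502 0.01849702 0.014     ]
tray
[ 0.5235 -0.28    0.1509] resid px [-0.1 -0.3 -0.1 -0.6  0.4  0.6 -0.2  0.2]
[ 0.569  -0.2377  0.1708] resid px [ 0.6  0.5 -0.3  0.8 -0.1 -0.7 -0.1 -0.6]
 tab [ 0.56891746 -0.23700965  0.052     ]
[ 0.4633 -0.2555  0.1735] resid px [ 0.5  0.7 -0.2  0.8 -0.4 -0.7  0.1 -0.7]
 tab [ 0.46350346 -0.25374076  0.052     ]
[ 0.476  -0.3254  0.1809] resid px [ 0.6  0.3 -0.4  0.5 -0.5 -0.2  0.4 -0.6]
 tab [ 0.47644316 -0.32275423  0.052     ]
deck
[ 0.406   0.3394 -0.1438] resid px [-0.2 -0.2  1.5 -0.5  1.1 -0.1 -2.3  0.7]
[0.40286103 0.34237136 0.004     ]
amber [0.58936206 0.30777502 0.063     ]
black [0.59297287 0.24239073 0.078     ]
```

View pics/s1.png

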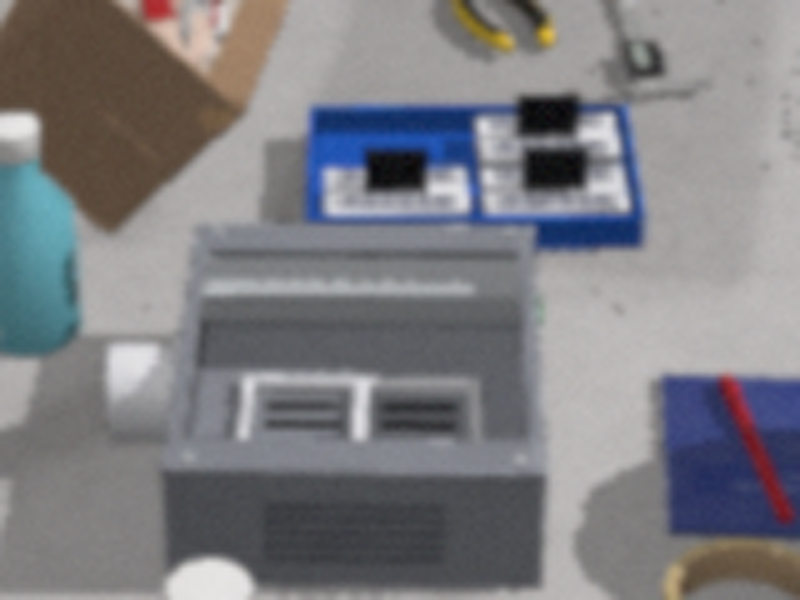

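Run:
```python
from fit import *
o=(225,140)
b=fit("side",[(165,468),(198,228),(535,228),(545,468)],o,5,rect(.104,.124,.082),[.55,.015,.13])
for t in ((397,152),(556,150),(549,98)): print("tab",ray("side",*((np.array(t)+.5)/5-.5+o),.054))
# opening corners visible in top zoom & predicted features with candidate pose
def w(q,a,b,z): c,s=np.cos(q[2]),np.sin(q[2]); return (q[0]+c*a-s*b,q[1]+s*a+c*b,z)
for q in ((.551,.018,.135),):
  print("mid rib ends side",[np.round((proj("side",w(q,0,y,.014))-o+.5)*5-.5) for y in(.0,-.051,-.055)])
  print("mid rib top",[np.round((proj("top",w(q,0,y,.014))-(238,165)+.5)*4.4-.5) for y in(.051,-.051)])
  print("opening top",[np.round((proj("top",w(q,x,y,.082))-(238,165)+.5)*4.4-.5) for x,y in((.094,.094),(.094,-.094),(-.094,-.094),(-.094,.094))])
```

```text
[0.5518 0.0208 0.1382] resid px [-0.5  0.2 -0.2 -1.3 -0.2 -0.7  0.8  1.1]
tab [ 0.56896111 -0.23500609  0.054     ]
tab [ 0.46494164 -0.25337489  0.054     ]
tab [ 0.47653592 -0.32167908  0.054     ]
mid rib ends side [array([363., 430.]), array([365., 379.]), array([365., 375.])]
mid rib top [array([156., 269.]), array([296., 248.])]
opening top [array([ 72., 130.]), array([340.,  91.]), array([385., 358.]), array([109., 400.])]
```

```bash
cat > plan.py <<'E'
import sys
from h import *
# usage: plan.py yaw  x y z [x y z ...] : roll first, then legs (tool frame mm)
a=list(map(float,sys.argv[1:])); s=observe(); p=s["tool_pos"]; yaw0=s["tool_rot"][2]; yaw=a[0]
d=(yaw-yaw0+np.pi)%(2*np.pi)-np.pi
print("t",round(s["time"],1),"pos",np.round(p,4),"rot",np.round(s["tool_rot"],3),"F",np.round(s["contact_force"],2),"op",round(s["opening"]*1e3,1),"q1,q6",np.round(s["qpos"][[0,5]],2),"ROLL total",round(-d,3))
c,sn=np.cos(yaw),np.sin(yaw)
R=np.array([[c,sn,0],[sn,-c,0],[0,0,-1]])
for t in np.array(a[1:]).reshape(-1,3):
    m=R.T@(t-p)*1e3; n=int(np.ceil(np.linalg.norm(m)/40)); print(np.round(t,3),"mm",np.round(m,1),"n",n,"per row",np.round(m/n,1)); p=t
E
python3 plan.py 3.307 .569 -.236 .227 .569 -.236 .029
```

```text
t 1.1 pos [0.1912 0.489  0.2267] rot [3.141 0.    2.769] F [0.55 0.93 0.69] op 91.8 q1,q6 [ 1.05 -0.15] ROLL total -0.538
[ 0.569 -0.236  0.227] mm [-2.533e+02 -7.773e+02 -3.000e-01] n 21 per row [-12.1 -37.   -0. ]
[ 0.569 -0.236  0.029] mm [  0.   0. 198.] n 5 per row [ 0.   0.  39.6]
```

Emit:
step_arm([
  {"translation":[0,0,0],"roll":-0.1076},
  {"translation":[0,0,0],"roll":-0.1076},
  {"translation":[0,0,0],"roll":-0.1076},
  {"translation":[0,0,0],"roll":-0.1076},
  {"translation":[0,0,0],"roll":-0.1076},
  {"translation":[-12.1,-37,0],"roll":0},
  {"translation":[-12.1,-37,0],"roll":0},
  {"translation":[-12.1,-37,0],"roll":0},
  {"translation":[-12.1,-37,0],"roll":0},
  {"translation":[-12.1,-37,0],"roll":0},
  {"translation":[-12.1,-37,0],"roll":0},
  {"translation":[-12.1,-37,0],"roll":0},
  {"translation":[-12.1,-37,0],"roll":0},
  {"translation":[-12.1,-37,0],"roll":0},
  {"translation":[-12.1,-37,0],"roll":0},
  {"translation":[-12.1,-37,0],"roll":0},
  {"translation":[-12.1,-37,0],"roll":0},
  {"translation":[-12.1,-37,0],"roll":0},
  {"translation":[-12.1,-37,0],"roll":0},
  {"translation":[-12.1,-37,0],"roll":0},
], fingers=0.35)

```text
time: 2.82
tool_pos: [0.4621, -0.0307, 0.2269]
tool_rot: [-3.142, 0.001, -2.977]
contact_force: [1.9, 0.5, 0.7]
opening: 0.032
grip_force: 0.0
```

Emit:
step_arm([
  {"translation":[-12.1,-37,0],"roll":0},
  {"translation":[-12.1,-37,0],"roll":0},
  {"translation":[-12.1,-37,0],"roll":0},
  {"translation":[-12.1,-37,0],"roll":0},
  {"translation":[-12.1,-37,0],"roll":0},
  {"translation":[-12.1,-37,0],"roll":0},
  {"translation":[0,0,35],"roll":0},
  {"translation":[0,0,35],"roll":0},
  {"translation":[0,0,35],"roll":0},
  {"translation":[0,0,0],"roll":0},
  {"translation":[0,0,0],"roll":0},
])

```text
time: 3.73
tool_pos: [0.5688, -0.2352, 0.1205]
tool_rot: [3.139, -0.003, -2.976]
contact_force: [0.7, 0.4, 1.2]
opening: 0.0319
grip_force: 0.0
```

```bash
python3 plan.py 3.307 .569 -.236 .122 .569 -.236 .029
python3 - <<'E'
from h import *
snap("top","t3.png",(338,175,428,285),5)
E
```

```text
t 3.7 pos [ 0.5688 -0.2352  0.1205] rot [ 3.139e+00 -3.000e-03 -2.976e+00] F [0.74 0.4  1.19] op 31.9 q1,q6 [-0.52 -2.25] ROLL total -0.0
[ 0.569 -0.236  0.122] mm [-0.1 -0.8 -1.5] n 1 per row [-0.1 -0.8 -1.5]
[ 0.569 -0.236  0.029] mm [ 0.  0. 93.] n 3 per row [ 0.  0. 31.]
```

View pics/t3.png

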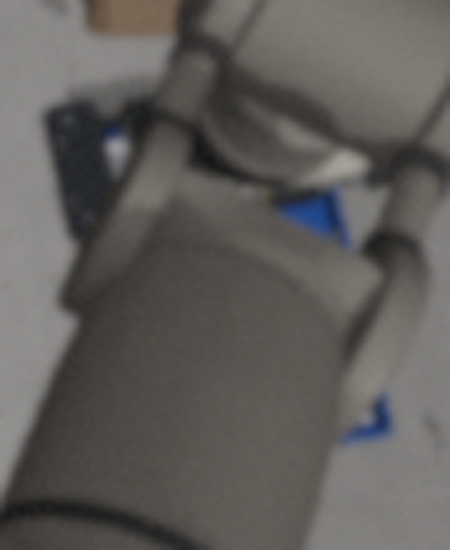

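The arm hides the tray from the top camera, but the motion is tracking well. I'll descend, grip and lift to weigh the cartridge.

Emit:
step_arm([
  {"translation":[0,-0.8,30],"roll":0},
  {"translation":[0,0,30],"roll":0},
  {"translation":[0,0,20],"roll":0},
  {"translation":[0,0,11],"roll":0},
  {"translation":[0,0,0],"roll":0},
])

```text
time: 4.2
tool_pos: [0.5699, -0.2364, 0.0308]
tool_rot: [3.141, -0.0, -2.976]
contact_force: [0.5, -0.2, 0.1]
opening: 0.0318
grip_force: 0.0
```

Emit:
step_arm([
  {"translation":[0,0,0],"roll":0},
  {"translation":[0,0,0],"roll":0},
  {"translation":[0,0,0],"roll":0},
  {"translation":[0,0,0],"roll":0},
  {"translation":[0,0,0],"roll":0},
  {"translation":[0,0,0],"roll":0},
], fingers=0, grip_force=20)

```text
time: 4.7
tool_pos: [0.5709, -0.2374, 0.0326]
tool_rot: [-3.139, 0.003, -2.976]
contact_force: [-0.3, -1.6, 6.9]
opening: 0.01
grip_force: 20.0
```

Emit:
step_arm([
  {"translation":[0,0,-15],"roll":0},
  {"translation":[0,0,-15],"roll":0},
  {"translation":[0,0,-15],"roll":0},
  {"translation":[0,0,0],"roll":0},
  {"translation":[0,0,0],"roll":0},
  {"translation":[0,0,0],"roll":0},
  {"translation":[0,0,0],"roll":0},
])

```text
time: 5.28
tool_pos: [0.5689, -0.2359, 0.0742]
tool_rot: [3.14, -0.002, -2.976]
contact_force: [0.6, -0.5, -4.8]
opening: 0.01
grip_force: 20.0
```

Emit:
step_arm([
  {"translation":[0,0,0],"roll":0},
  {"translation":[0,0,0],"roll":0},
])

```text
time: 5.45
tool_pos: [0.5693, -0.2362, 0.0748]
tool_rot: [3.141, -0.001, -2.976]
contact_force: [0.1, -0.9, -4.1]
opening: 0.0098
grip_force: 20.0
```

Reads about 4.4 N, so it is spent. I'll set it back and go to cart 2.

Emit:
step_arm([
  {"translation":[0,0,15],"roll":0},
  {"translation":[0,0,15],"roll":0},
  {"translation":[0,0,10],"roll":0},
  {"translation":[0,0,2],"roll":0},
  {"translation":[0,0,0],"roll":0},
  {"translation":[0,0,0],"roll":0},
])

```text
time: 5.95
tool_pos: [0.57, -0.2366, 0.0339]
tool_rot: [-3.141, 0.0, -2.976]
contact_force: [-0.5, 0.3, -4.6]
opening: 0.0095
grip_force: 20.0
```

Emit:
step_arm([
  {"translation":[0,0,0],"roll":0},
  {"translation":[0,0,0],"roll":0},
  {"translation":[0,0,0],"roll":0},
  {"translation":[0,0,0],"roll":0},
  {"translation":[0,0,-30],"roll":0},
  {"translation":[0,0,-30],"roll":0},
  {"translation":[0,0,0],"roll":0},
  {"translation":[0,0,0],"roll":0},
], fingers=0.35)

```text
time: 6.62
tool_pos: [0.571, -0.2371, 0.096]
tool_rot: [-3.139, 0.004, -2.976]
contact_force: [-0.1, 0.1, -1.1]
opening: 0.0322
grip_force: 0.0
```

```bash
python3 plan.py 3.307 .4642 -.2535 .095 .4642 -.2535 .033
```

```text
t 6.6 pos [ 0.571  -0.2371  0.096 ] rot [-3.139  0.004 -2.976] F [-0.11  0.09 -1.09] op 32.2 q1,q6 [-0.52 -2.25] ROLL total -0.0
[ 0.464 -0.254  0.095] mm [108.    1.4   1. ] n 3 per row [36.   0.5  0.3]
[ 0.464 -0.254  0.033] mm [ 0.  0. 62.] n 2 per row [ 0.  0. 31.]
```

Emit:
step_arm([
  {"translation":[35.5,0.5,0],"roll":0},
  {"translation":[35.5,0.5,0],"roll":0},
  {"translation":[35.5,0,0],"roll":0},
  {"translation":[0,0,0],"roll":0},
  {"translation":[0,0,0],"roll":0},
  {"translation":[0,0,25],"roll":0},
  {"translation":[0,0,25],"roll":0},
  {"translation":[0,0,10],"roll":0},
  {"translation":[0,0,0],"roll":0},
])

```text
time: 7.37
tool_pos: [0.4638, -0.2518, 0.0311]
tool_rot: [3.138, -0.003, -2.976]
contact_force: [-0.8, 0.5, 0.8]
opening: 0.0319
grip_force: 0.0
```

Emit:
step_arm([
  {"translation":[0,0,0],"roll":0},
  {"translation":[0,0,0],"roll":0},
  {"translation":[0,0,0],"roll":0},
  {"translation":[0,0,0],"roll":0},
  {"translation":[0,0,0],"roll":0},
  {"translation":[0,0,0],"roll":0},
], fingers=0, grip_force=20)

```text
time: 7.87
tool_pos: [0.4655, -0.2538, 0.0349]
tool_rot: [-3.139, 0.002, -2.976]
contact_force: [0.7, -1.3, 5.7]
opening: 0.01
grip_force: 20.0
```

Emit:
step_arm([
  {"translation":[0,0,-15],"roll":0},
  {"translation":[0,0,-15],"roll":0},
  {"translation":[0,0,-15],"roll":0},
  {"translation":[0,0,0],"roll":0},
  {"translation":[0,0,0],"roll":0},
  {"translation":[0,0,0],"roll":0},
  {"translation":[0,0,0],"roll":0},
])

```text
time: 8.45
tool_pos: [0.4638, -0.2523, 0.0774]
tool_rot: [3.14, -0.002, -2.976]
contact_force: [-0.7, 0.6, -4.8]
opening: 0.0099
grip_force: 20.0
```

Emit:
step_arm([
  {"translation":[0,0,0],"roll":0},
  {"translation":[0,0,0],"roll":0},
])

```text
time: 8.62
tool_pos: [0.4642, -0.2527, 0.0779]
tool_rot: [3.14, -0.001, -2.976]
contact_force: [-0.3, 1.3, -4.1]
opening: 0.0098
grip_force: 20.0
```

Emit:
step_arm([
  {"translation":[0,0,0],"roll":0},
  {"translation":[0,0,0],"roll":0},
])

```text
time: 8.78
tool_pos: [0.4644, -0.2529, 0.0784]
tool_rot: [3.141, -0.0, -2.976]
contact_force: [-0.2, 0.7, -4.5]
opening: 0.0098
grip_force: 20.0
```

Also spent (4.4 N). I'll set it back and take cart 3.

Emit:
step_arm([
  {"translation":[0,0,15],"roll":0},
  {"translation":[0,0,15],"roll":0},
  {"translation":[0,0,11],"roll":0},
  {"translation":[0,0,3],"roll":0},
  {"translation":[0,0,0],"roll":0},
  {"translation":[0,0,0],"roll":0},
])

```text
time: 9.28
tool_pos: [0.4647, -0.2531, 0.0349]
tool_rot: [-3.141, 0.0, -2.976]
contact_force: [0.2, -0.5, -4.0]
opening: 0.01
grip_force: 20.0
```

Emit:
step_arm([
  {"translation":[0,0,0],"roll":0},
  {"translation":[0,0,0],"roll":0},
  {"translation":[0,0,0],"roll":0},
  {"translation":[0,0,0],"roll":0},
  {"translation":[0,0,-30],"roll":0},
  {"translation":[0,0,-30],"roll":0},
  {"translation":[-0.9,-35.3,0],"roll":0},
  {"translation":[0,-35.3,0],"roll":0},
  {"translation":[0,0,0],"roll":0},
  {"translation":[0,0,0],"roll":0},
  {"translation":[0,0,0],"roll":0},
  {"translation":[0,0,0],"roll":0},
], fingers=0.35)

```text
time: 10.28
tool_pos: [0.4766, -0.3213, 0.0943]
tool_rot: [3.14, -0.001, -2.976]
contact_force: [-0.1, -0.4, -0.4]
opening: 0.032
grip_force: 0.0
```

```bash
python3 plan.py 3.307 .4765 -.322 .095 .4765 -.322 .033
```

```text
t 10.3 pos [ 0.4766 -0.3213  0.0943] rot [ 3.140e+00 -1.000e-03 -2.976e+00] F [-0.06 -0.39 -0.41] op 32.0 q1,q6 [-0.73 -2.46] ROLL total 0.0
[ 0.476 -0.322  0.095] mm [ 0.3 -0.7 -0.7] n 1 per row [ 0.3 -0.7 -0.7]
[ 0.476 -0.322  0.033] mm [ 0.  0. 62.] n 2 per row [ 0.  0. 31.]
```

Emit:
step_arm([
  {"translation":[0,-0.5,25],"roll":0},
  {"translation":[0,0,25],"roll":0},
  {"translation":[0,0,11],"roll":0},
  {"translation":[0,0,0],"roll":0},
  {"translation":[0,0,0],"roll":0},
])

```text
time: 10.7
tool_pos: [0.4771, -0.3223, 0.0337]
tool_rot: [3.141, -0.001, -2.976]
contact_force: [-0.3, -0.8, 0.0]
opening: 0.0322
grip_force: 0.0
```

Emit:
step_arm([
  {"translation":[0,0,0],"roll":0},
  {"translation":[0,0,0],"roll":0},
  {"translation":[0,0,0],"roll":0},
  {"translation":[0,0,0],"roll":0},
  {"translation":[0,0,0],"roll":0},
  {"translation":[0,0,0],"roll":0},
], fingers=0, grip_force=20)

```text
time: 11.2
tool_pos: [0.4777, -0.3237, 0.0348]
tool_rot: [-3.14, 0.001, -2.976]
contact_force: [-0.5, -1.2, 6.5]
opening: 0.0095
grip_force: 20.0
```

Emit:
step_arm([
  {"translation":[0,0,-15],"roll":0},
  {"translation":[0,0,-15],"roll":0},
  {"translation":[0,0,-15],"roll":0},
  {"translation":[0,0,0],"roll":0},
  {"translation":[0,0,0],"roll":0},
  {"translation":[0,0,0],"roll":0},
  {"translation":[0,0,0],"roll":0},
])

```text
time: 11.78
tool_pos: [0.4765, -0.3224, 0.0773]
tool_rot: [3.14, -0.001, -2.976]
contact_force: [0.2, -0.3, -3.0]
opening: 0.0098
grip_force: 20.0
```

Emit:
step_arm([
  {"translation":[0,0,0],"roll":0},
  {"translation":[0,0,0],"roll":0},
])

```text
time: 11.95
tool_pos: [0.4768, -0.3227, 0.0778]
tool_rot: [3.14, -0.001, -2.976]
contact_force: [-0.3, -0.2, -2.9]
opening: 0.0097
grip_force: 20.0
```

Emit:
step_arm([
  {"translation":[0,0,0],"roll":0},
  {"translation":[0,0,0],"roll":0},
])

```text
time: 12.12
tool_pos: [0.477, -0.3229, 0.0784]
tool_rot: [3.141, -0.0, -2.976]
contact_force: [0.9, -0.5, -1.7]
opening: 0.0098
grip_force: 20.0
```

```bash
python3 plan.py 4.847 .5167 .0142 .17 .5167 .0142 .06
```

```text
t 12.1 pos [ 0.477  -0.3229  0.0784] rot [ 3.141 -0.    -2.976] F [ 0.94 -0.45 -1.66] op 9.8 q1,q6 [-0.73 -2.46] ROLL total -1.54
[0.517 0.014 0.17 ] mm [-328.7  -84.5  -91.6] n 9 per row [-36.5  -9.4 -10.2]
[0.517 0.014 0.06 ] mm [  0.   0. 110.] n 3 per row [ 0.   0.  36.7]
```

Reads about 2.5 N, so it is fresh. I'll carry it over the front bay with a quarter turn.

Emit:
step_arm([
  {"translation":[0,0,-30],"roll":0},
  {"translation":[0,0,-30],"roll":0},
  {"translation":[0,0,-30],"roll":0},
  {"translation":[-10.6,36.2,0],"roll":0},
  {"translation":[-10.6,36.2,0],"roll":0},
  {"translation":[-10.6,36.2,0],"roll":0},
  {"translation":[-10.6,36.2,0],"roll":0},
  {"translation":[-10.6,36.2,0],"roll":0},
  {"translation":[-10.6,36.2,0],"roll":0},
  {"translation":[-10.6,36.2,0],"roll":0},
  {"translation":[-10.6,36.2,0],"roll":0},
  {"translation":[-10.6,36.2,0],"roll":0},
])

```text
time: 13.12
tool_pos: [0.5175, 0.0159, 0.1689]
tool_rot: [-3.142, 0.0, -2.977]
contact_force: [0.6, -1.3, -2.7]
opening: 0.0097
grip_force: 20.0
```

Emit:
step_arm([
  {"translation":[0,0,0],"roll":0.1232},
  {"translation":[0,0,0],"roll":0.1232},
  {"translation":[0,0,0],"roll":0.1232},
  {"translation":[0,0,0],"roll":0.1232},
  {"translation":[0,0,0],"roll":0.1232},
  {"translation":[0,0,0],"roll":0.1232},
  {"translation":[0,0,0],"roll":0.1232},
  {"translation":[0,0,0],"roll":0.1232},
  {"translation":[0,0,0],"roll":0.1232},
  {"translation":[0,0,0],"roll":0.1232},
  {"translation":[0,0,0],"roll":0.1232},
  {"translation":[0,0,0],"roll":0.1232},
  {"translation":[0,0,0],"roll":0.1232},
  {"translation":[0,0,0],"roll":0},
  {"translation":[0,0,0],"roll":0},
  {"translation":[0,0,0],"roll":0},
])

```text
time: 14.45
tool_pos: [0.5176, 0.0141, 0.1687]
tool_rot: [-3.142, -0.0, 1.709]
contact_force: [0.2, -0.5, -1.9]
opening: 0.0098
grip_force: 20.0
```

```bash
python3 plan.py 1.706 .5173 .0143 .17 .5173 .0143 .037
python3 - <<'E'
from h import *
snap("side","s2.png",(225,110,385,230),5)
E
```

```text
t 14.4 pos [0.5176 0.0141 0.1687] rot [-3.142 -0.     1.709] F [ 0.23 -0.5  -1.85] op 9.8 q1,q6 [-0.12 -0.26] ROLL total 0.003
[0.517 0.014 0.17 ] mm [ 0.2 -0.3 -1.3] n 1 per row [ 0.2 -0.3 -1.3]
[0.517 0.014 0.037] mm [  0.   0. 133.] n 4 per row [ 0.   0.  33.2]
```

View pics/s2.png

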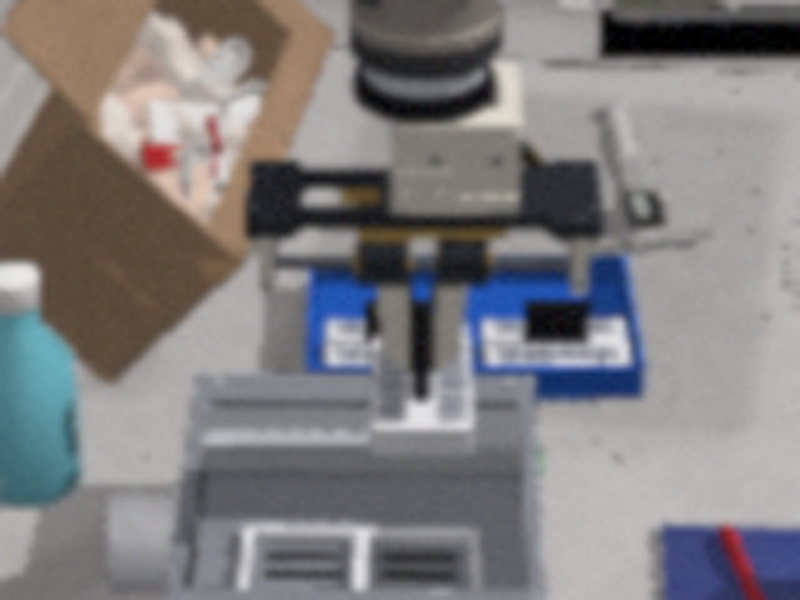

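Run:
```python
from h import *
o=np.array((225,110))
b=(.5176,.0141); u=np.array((np.cos(.1365),np.sin(.1365)));v=np.array((-u[1],u[0]))
for t,z in (((423,430),.1577),((423,455),.1377)):
    p=ray("side",*((np.array(t)+.5)/5-.5+o),z); d=p[:2]-b; print(p,"box-axes rel tcp",d@u,d@v)
def w(q,a,b,z): c,s=np.cos(q[2]),np.sin(q[2]); return (q[0]+c*a-s*b,q[1]+s*a+c*b,z)
q=(.552,.019,.135)
print([np.round((proj("side",w(q,x,y,.014))-o+.5)*5-.5) for x,y in((0,-.051),(-.070,-.051),(.07,-.051))])
print([np.round((proj("side",w(q,x,y,.082))-o+.5)*5-.5) for x,y in((.094,-.094),(-.094,-.094),(.104,-.124),(-.104,-.124))])
```

```text
[0.50949068 0.06685888 0.1577    ] box-axes rel tcp -0.0008546466894058481 0.05337162045827719
[0.51003899 0.06173309 0.1377    ] box-axes rel tcp -0.0010089399233585176 0.04821889727807803
[array([363., 530.]), array([478., 531.]), array([249., 529.])]
[array([211., 397.]), array([520., 400.]), array([198., 370.]), array([535., 373.])]
```

Emit:
step_arm([
  {"translation":[-1,0.3,30],"roll":0},
  {"translation":[0,0,30],"roll":0},
  {"translation":[0,0,30],"roll":0},
  {"translation":[0,0,25],"roll":0},
  {"translation":[0,0,0],"roll":0},
  {"translation":[0,0,0],"roll":0},
])

```text
time: 15.0
tool_pos: [0.5174, 0.0132, 0.0532]
tool_rot: [-3.139, -0.001, 1.706]
contact_force: [1.6, 0.2, -1.2]
opening: 0.0099
grip_force: 20.0
```

Emit:
step_arm([
  {"translation":[0,0,4],"roll":0},
  {"translation":[0,0,4],"roll":0},
  {"translation":[0,0,0],"roll":0},
  {"translation":[0,0,0],"roll":0},
])

```text
time: 15.33
tool_pos: [0.5185, 0.0131, 0.0465]
tool_rot: [3.14, 0.0, 1.705]
contact_force: [-0.1, 0.7, -2.3]
opening: 0.0098
grip_force: 20.0
```

Emit:
step_arm([
  {"translation":[0,0,4],"roll":0},
  {"translation":[0,0,0],"roll":0},
  {"translation":[0,0,0],"roll":0},
])

```text
time: 15.58
tool_pos: [0.518, 0.0131, 0.0417]
tool_rot: [-3.142, -0.0, 1.705]
contact_force: [-0.3, -0.3, -2.9]
opening: 0.0099
grip_force: 20.0
```

Emit:
step_arm([
  {"translation":[0,0,3],"roll":0},
  {"translation":[0,0,1],"roll":0},
  {"translation":[0,0,0],"roll":0},
  {"translation":[0,0,0],"roll":0},
])

```text
time: 15.92
tool_pos: [0.518, 0.0132, 0.0376]
tool_rot: [-3.141, -0.0, 1.705]
contact_force: [0.6, 0.4, -3.1]
opening: 0.0102
grip_force: 20.0
```

Emit:
step_arm([
  {"translation":[0,0,0],"roll":0},
  {"translation":[0,0,0],"roll":0},
  {"translation":[0,0,0],"roll":0},
  {"translation":[0,0,0],"roll":0},
  {"translation":[0,0,-15],"roll":0},
  {"translation":[0,0,-30],"roll":0},
  {"translation":[0,0,-30],"roll":0},
  {"translation":[0,0,-30],"roll":0},
  {"translation":[0,0,-30],"roll":0},
], fingers=0.3)

```text
time: 16.67
tool_pos: [0.5178, 0.0132, 0.1743]
tool_rot: [3.141, -0.0, 1.705]
contact_force: [0.9, 0.2, -0.5]
opening: 0.0278
grip_force: 0.0
```

```bash
python3 - <<'E'
from h import *
print([(np.round(d["at"],3).tolist(),round(d["confidence"],2)) for n in("deck_grip","jar_black_mid","jar_amber_mid") for d in search_frame("top",n)])
E
python3 plan.py 1.427 .37 .2 .187 .4035 .3405 .15 .4035 .3405 .022
```

```text
[([0.399, 0.338, 0.005], 0.8), ([0.588, 0.238, 0.08], 0.57), ([0.559, -0.349, 0.01], 0.45), ([0.558, 0.37, 0.06], 0.55), ([0.638, 0.368, 0.06], 0.5), ([0.588, 0.302, 0.064], 0.46)]
t 16.8 pos [0.5195 0.013  0.1752] rot [3.136e+00 1.000e-03 1.705e+00] F [ 0.15 -1.29 -0.41] op 27.6 q1,q6 [-0.12 -0.26] ROLL total 0.278
[0.37  0.2   0.187] mm [ 163.7 -174.8  -11.8] n 6 per row [ 27.3 -29.1  -2. ]
[0.404 0.34  0.15 ] mm [143.9  13.   37. ] n 4 per row [36.   3.3  9.3]
[0.404 0.34  0.022] mm [  0.   0. 128.] n 4 per row [ 0.  0. 32.]
```

Emit:
step_arm([
  {"translation":[0,0,0],"roll":0.0927},
  {"translation":[0,0,0],"roll":0.0927},
  {"translation":[0,0,0],"roll":0.0927},
  {"translation":[34.2,-18,0],"roll":0},
  {"translation":[34.2,-18,0],"roll":0},
  {"translation":[34.2,-18,0],"roll":0},
  {"translation":[34.2,-18,0],"roll":0},
  {"translation":[34.2,-18,0],"roll":0},
  {"translation":[34.2,-18,0],"roll":0},
  {"translation":[34.2,-18,0],"roll":0},
  {"translation":[34.2,-18,0],"roll":0},
  {"translation":[34.2,-18,0],"roll":0},
  {"translation":[0,0,20],"roll":0},
  {"translation":[0,0,0],"roll":0},
  {"translation":[0,0,0],"roll":0},
  {"translation":[0,0,0],"roll":0},
], fingers=1)

```text
time: 18.15
tool_pos: [0.402, 0.34, 0.1524]
tool_rot: [-3.141, 0.001, 1.426]
contact_force: [0.3, 0.1, 0.3]
opening: 0.0917
grip_force: 0.0
```

```bash
python3 - <<'E'
from h import *
for t in((205,340),(185,430),(195,385)): print("bar",ray("top",*((np.array(t)+.5)/5-.5+(145,195)),.042))
snap("side","s3.png",(225,140,385,260),5)
print("side deck",[np.round(d["at"],3) for d in search_frame("side","deck_grip")])
E
python3 plan.py 1.427 .4035 .3405 .155 .4035 .3405 .021
```

```text
bar [0.42964182 0.33544759 0.042     ]
bar [0.37555296 0.34578431 0.042     ]
bar [0.40248993 0.34063649 0.042     ]
side deck [array([ 0.404,  0.354, -0.002])]
t 18.2 pos [0.4026 0.3401 0.1532] rot [ 3.141 -0.     1.425] F [ 0.46 -0.17  0.28] op 92.0 q1,q6 [0.56 0.7 ] ROLL total -0.002
[0.404 0.34  0.155] mm [ 0.6  0.8 -1.8] n 1 per row [ 0.6  0.8 -1.8]
[0.404 0.34  0.021] mm [  0.   0. 134.] n 4 per row [ 0.   0.  33.5]
```

View pics/s3.png

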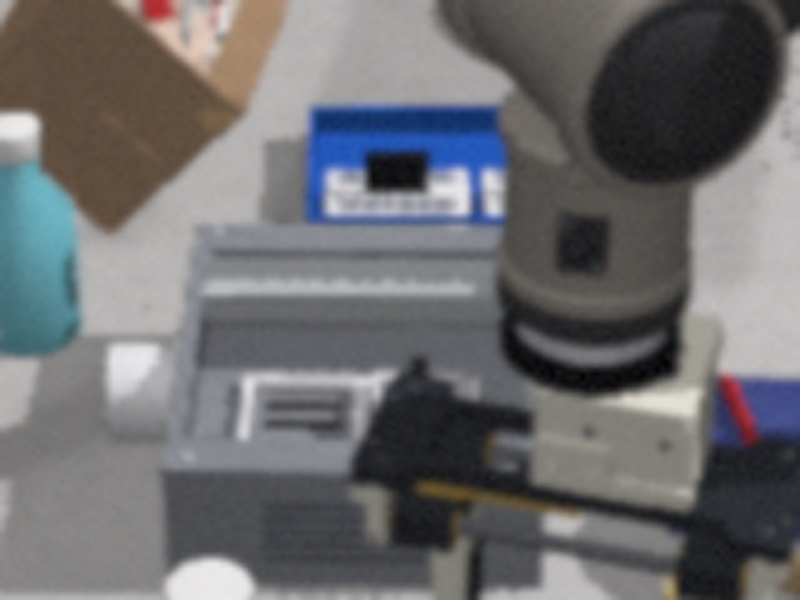

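Run:
```python
from h import *
snap("top","t4.png",(238,165,418,277),4.4)
```

```text
(no output)
```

View pics/t4.png

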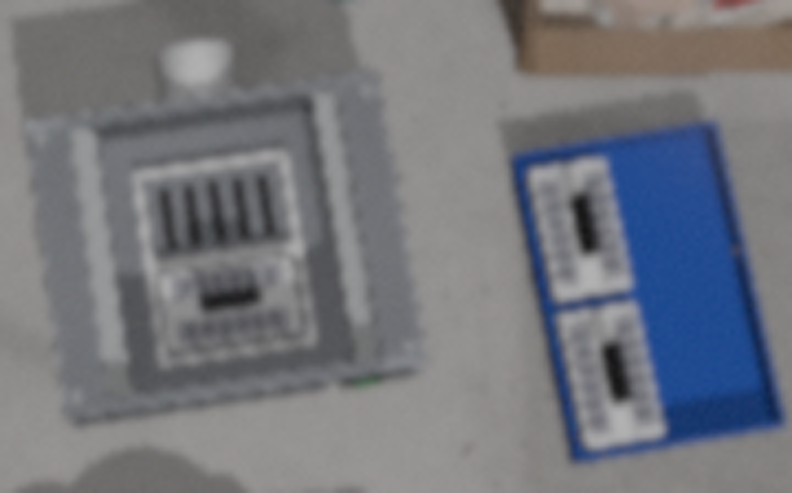

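The cartridge sits inside the front bay frame (tab at 230,290), and the two spent ones are flat in the tray. Now I grip the deck bar end to end.

Emit:
step_arm([
  {"translation":[0.5,0.3,35],"roll":0},
  {"translation":[0,0,35],"roll":0},
  {"translation":[0,0,30],"roll":0},
  {"translation":[0,0,22],"roll":0},
  {"translation":[0,0,9],"roll":0},
  {"translation":[0,0,0],"roll":0},
  {"translation":[0,0,0],"roll":0},
])

```text
time: 18.88
tool_pos: [0.403, 0.3414, 0.0225]
tool_rot: [3.141, -0.001, 1.426]
contact_force: [0.4, -0.3, 0.2]
opening: 0.0921
grip_force: 0.0
```

Emit:
step_arm([
  {"translation":[0,0,0],"roll":0},
  {"translation":[0,0,0],"roll":0},
  {"translation":[0,0,0],"roll":0},
  {"translation":[0,0,0],"roll":0},
  {"translation":[0,0,0],"roll":0},
  {"translation":[0,0,0],"roll":0},
], fingers=0, grip_force=15)

```text
time: 19.38
tool_pos: [0.4028, 0.3417, 0.0225]
tool_rot: [3.14, -0.001, 1.427]
contact_force: [-0.5, -1.7, 5.1]
opening: 0.0639
grip_force: 15.0
```

```bash
python3 - <<'E'
from h import *
p=ray("top",*((np.array((230,289))+.5)/4.4-.5+(238,165)),.054);d=p[:2]-(.552,.019);c,s=np.cos(.135),np.sin(.135);print("cart in box",d@(c,s),d@(-s,c))
E
python3 plan.py 1.706 .42 .3 .2 .5495 .033 .2 .55 .033 .13
```

```text
cart in box -0.028963438484114853 0.0007594868532970647
t 19.4 pos [0.4028 0.3417 0.0225] rot [ 3.140e+00 -1.000e-03  1.427e+00] F [-0.46 -1.7   5.15] op 63.9 q1,q6 [0.56 0.7 ] ROLL total -0.279
[0.42 0.3  0.2 ] mm [ -43.6   11.4 -177.5] n 5 per row [ -8.7   2.3 -35.5]
[0.55  0.033 0.2  ] mm [-282.    92.3    0. ] n 8 per row [-35.3  11.5   0. ]
[0.55  0.033 0.13 ] mm [-0.1  0.5 70. ] n 2 per row [-0.   0.2 35. ]
```

Emit:
step_arm([
  {"translation":[0,0,-15],"roll":0},
  {"translation":[0,0,-25],"roll":0},
  {"translation":[0,0,-35],"roll":0},
  {"translation":[0,0,-35],"roll":0},
  {"translation":[0,0,-35],"roll":0},
  {"translation":[0,0,0],"roll":-0.093},
  {"translation":[0,0,0],"roll":-0.093},
  {"translation":[0,0,0],"roll":-0.093},
  {"translation":[-18,5.8,0],"roll":0},
  {"translation":[-36.4,11.6,0],"roll":0},
  {"translation":[-36.4,11.6,0],"roll":0},
  {"translation":[-36.4,11.6,0],"roll":0},
  {"translation":[-36.4,11.6,0],"roll":0},
  {"translation":[-36.4,11.6,0],"roll":0},
  {"translation":[-36.4,11.6,0],"roll":0},
  {"translation":[-36.4,11.6,0],"roll":0},
  {"translation":[-36.4,11.6,0],"roll":0},
  {"translation":[-18,5.8,0],"roll":0},
  {"translation":[0,0,0],"roll":0},
  {"translation":[0,0,0],"roll":0},
])

```text
time: 21.05
tool_pos: [0.5492, 0.0303, 0.1656]
tool_rot: [-3.139, -0.001, 1.704]
contact_force: [-1.0, 1.8, -4.0]
opening: 0.0636
grip_force: 15.0
```

```bash
python3 plan.py 1.706 .5504 .0309 .167 .5504 .0309 .107
python3 - <<'E'
from h import *
snap("side","s4.png",(185,80,385,230),4)
E
```

```text
t 21.1 pos [0.5492 0.0303 0.1656] rot [-3.139e+00 -1.000e-03  1.704e+00] F [-1.03  1.82 -3.96] op 63.6 q1,q6 [-0.08 -0.22] ROLL total -0.002
[0.55  0.031 0.167] mm [ 0.4  1.3 -1.4] n 1 per row [ 0.4  1.3 -1.4]
[0.55  0.031 0.107] mm [ 0.  0. 60.] n 2 per row [ 0.  0. 30.]
```

View pics/s4.png

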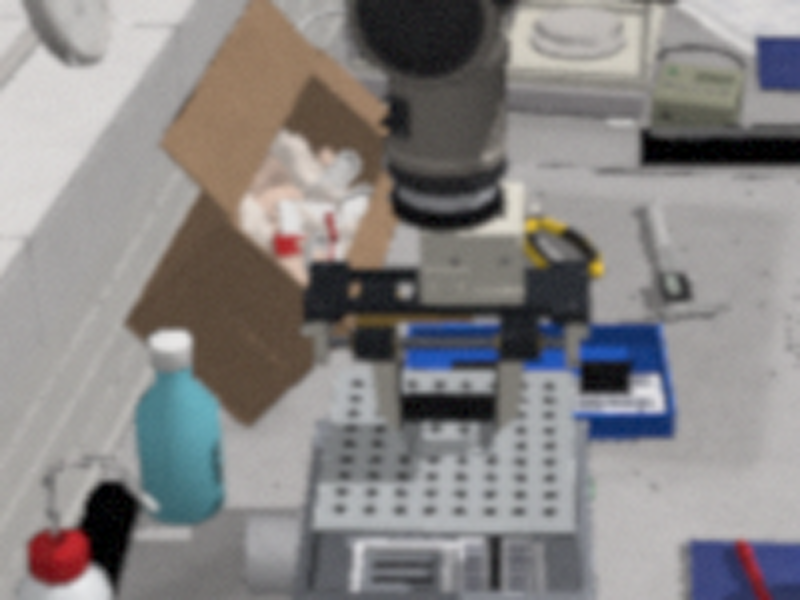

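Run:
```python
from fit import *
q=fit("side",[(315,527),(333,362),(576,370),(575,530)],(185,80),4,rect(.087,.102,.147),[.549,.03,.13])
for t in ((315,527),(575,530)):
    d=ray("side",*((np.array(t)+.5)/4-.5+(185,80)),.147)[:2]-(.5492,.0303);c,s=np.cos(.133),np.sin(.133);print(d@(c,s),d@(-s,c))
```

```text
[0.549  0.03   0.1259] resid px [-0.5 -0.4  1.1  0.9 -0.9 -0.3  0.4 -0. ]
0.08588081543256575 0.10286830022360388
-0.08545052211104001 0.10245853745341028
```

Emit:
step_arm([
  {"translation":[0.5,1.3,20],"roll":0},
  {"translation":[0,0,20],"roll":0},
  {"translation":[0,0,12],"roll":0},
  {"translation":[0,0,6],"roll":0},
  {"translation":[0,0,0],"roll":0},
  {"translation":[0,0,0],"roll":0},
  {"translation":[0,0,0],"roll":0},
])

```text
time: 21.68
tool_pos: [0.5515, 0.0324, 0.1097]
tool_rot: [3.14, 0.0, 1.707]
contact_force: [0.2, -0.4, -4.0]
opening: 0.0637
grip_force: 15.0
```

Emit:
step_arm([
  {"translation":[0,0,2],"roll":0},
  {"translation":[0,0,2],"roll":0},
  {"translation":[0,0,2],"roll":0},
  {"translation":[0,0,0],"roll":0},
  {"translation":[0,0,0],"roll":0},
])

```text
time: 22.1
tool_pos: [0.5513, 0.0319, 0.1029]
tool_rot: [3.141, -0.0, 1.706]
contact_force: [-0.2, -1.4, -3.2]
opening: 0.0638
grip_force: 15.0
```

Emit:
step_arm([
  {"translation":[0,0,2],"roll":0},
  {"translation":[0,0,2],"roll":0},
  {"translation":[0,0,0],"roll":0},
  {"translation":[0,0,0],"roll":0},
  {"translation":[0,0,0],"roll":0},
])

```text
time: 22.52
tool_pos: [0.551, 0.032, 0.0987]
tool_rot: [-3.142, -0.0, 1.706]
contact_force: [0.7, -0.9, -3.1]
opening: 0.0636
grip_force: 15.0
```

Emit:
step_arm([
  {"translation":[0,0,1.5],"roll":0},
  {"translation":[0,0,0],"roll":0},
  {"translation":[-3,0,0],"roll":0},
  {"translation":[-3,0,0],"roll":0},
  {"translation":[-3,0,0],"roll":0},
  {"translation":[-3,0,0],"roll":0},
  {"translation":[0,0,0],"roll":0},
  {"translation":[0,0,0],"roll":0},
])

```text
time: 23.18
tool_pos: [0.5525, 0.0198, 0.0971]
tool_rot: [-3.141, -0.0, 1.706]
contact_force: [-0.3, 0.2, -4.3]
opening: 0.0636
grip_force: 15.0
```

Emit:
step_arm([
  {"translation":[-3,0,0],"roll":0},
  {"translation":[-3,0,0],"roll":0},
  {"translation":[-3,0,0],"roll":0},
  {"translation":[0,0,0],"roll":0},
  {"translation":[0,0,0],"roll":0},
])

```text
time: 23.6
tool_pos: [0.5539, 0.0109, 0.0972]
tool_rot: [3.142, -0.0, 1.706]
contact_force: [0.2, -0.5, -5.0]
opening: 0.0637
grip_force: 15.0
```

Emit:
step_arm([
  {"translation":[-3,0,0],"roll":0},
  {"translation":[-3,0,0],"roll":0},
  {"translation":[0,0,0],"roll":0},
  {"translation":[0,0,0],"roll":0},
])

```text
time: 23.93
tool_pos: [0.5547, 0.005, 0.0972]
tool_rot: [3.141, -0.0, 1.706]
contact_force: [-0.2, 0.2, -4.3]
opening: 0.0636
grip_force: 15.0
```

Run:
```python
from h import *
snap("side","s5.png",(225,120,385,240),5)
p=observe()["tool_pos"];d=p[:2]-(.552,.019);c,s=np.cos(.135),np.sin(.135);print("tcp in box",d@(c,s),d@(-s,c))
```

```text
tcp in box 0.0007499599226626218 -0.014090072914913836
```

View pics/s5.png

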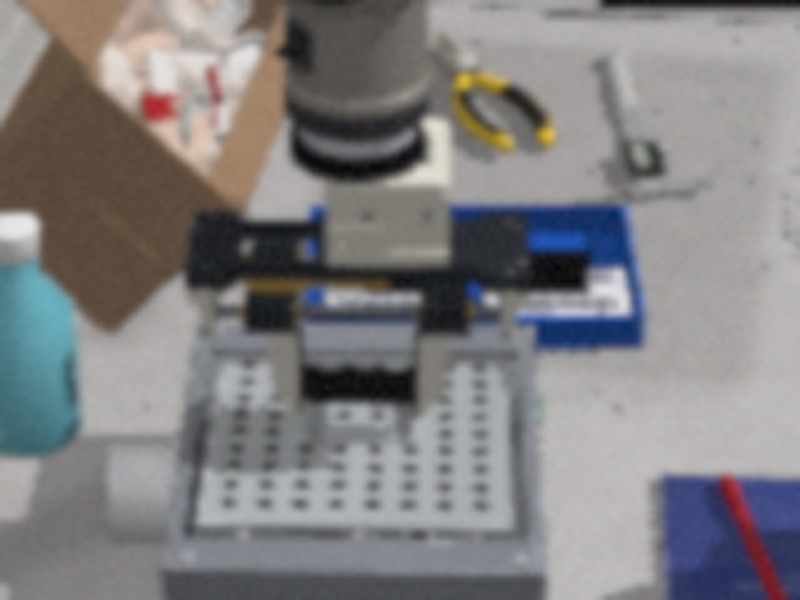

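The far (-y) end is under the far lip and the near end is inside the opening, with a gap along row 530. I'll lower it to level.

Emit:
step_arm([
  {"translation":[0,0,3],"roll":0},
  {"translation":[0,0,3],"roll":0},
  {"translation":[0,0,3],"roll":0},
  {"translation":[0,0,0],"roll":0},
  {"translation":[0,0,0],"roll":0},
])

```text
time: 24.4
tool_pos: [0.5545, 0.0053, 0.0879]
tool_rot: [-3.141, -0.0, 1.706]
contact_force: [-0.0, 0.5, -4.1]
opening: 0.0637
grip_force: 15.0
```

Emit:
step_arm([
  {"translation":[0,0,2],"roll":0},
  {"translation":[0,0,2],"roll":0},
  {"translation":[0,0,0],"roll":0},
  {"translation":[0,0,0],"roll":0},
])

```text
time: 24.73
tool_pos: [0.5547, 0.0052, 0.0842]
tool_rot: [3.142, -0.0, 1.706]
contact_force: [0.1, -0.4, -3.3]
opening: 0.0639
grip_force: 15.0
```

Emit:
step_arm([
  {"translation":[0,0,1.5],"roll":0},
  {"translation":[0,0,0],"roll":0},
  {"translation":[0,0,0],"roll":0},
])

```text
time: 24.98
tool_pos: [0.5548, 0.0052, 0.0828]
tool_rot: [3.141, -0.0, 1.706]
contact_force: [0.2, 0.3, -1.2]
opening: 0.0637
grip_force: 15.0
```

Emit:
step_arm([
  {"translation":[0,0,1],"roll":0},
  {"translation":[0,0,1],"roll":0},
  {"translation":[0,0,0],"roll":0},
  {"translation":[0,0,0],"roll":0},
])

```text
time: 25.32
tool_pos: [0.5548, 0.0052, 0.0828]
tool_rot: [3.14, 0.0, 1.706]
contact_force: [-4.7, 0.6, 13.8]
opening: 0.0637
grip_force: 15.0
```

Emit:
step_arm([
  {"translation":[0,0,-1.5],"roll":0},
  {"translation":[2.5,0,0],"roll":0},
  {"translation":[2.5,0,0],"roll":0},
  {"translation":[2.5,0,0],"roll":0},
  {"translation":[2.5,0,0],"roll":0},
  {"translation":[2.5,0,0],"roll":0},
  {"translation":[1.5,0,0],"roll":0},
  {"translation":[0,0,0],"roll":0},
  {"translation":[0,0,0],"roll":0},
])

```text
time: 26.07
tool_pos: [0.5534, 0.0191, 0.0828]
tool_rot: [3.14, 0.001, 1.706]
contact_force: [0.6, -4.0, 6.2]
opening: 0.0639
grip_force: 15.0
```

Run:
```python
from h import *
snap("side","s6.png",(225,140,385,260),5)
p=observe()["tool_pos"];d=p[:2]-(.552,.019);c,s=np.cos(.135),np.sin(.135);print("tcp in box",d@(c,s),d@(-s,c))
```

```text
tcp in box 0.0013853125648113794 -6.81301163381567e-05
```

View pics/s6.png

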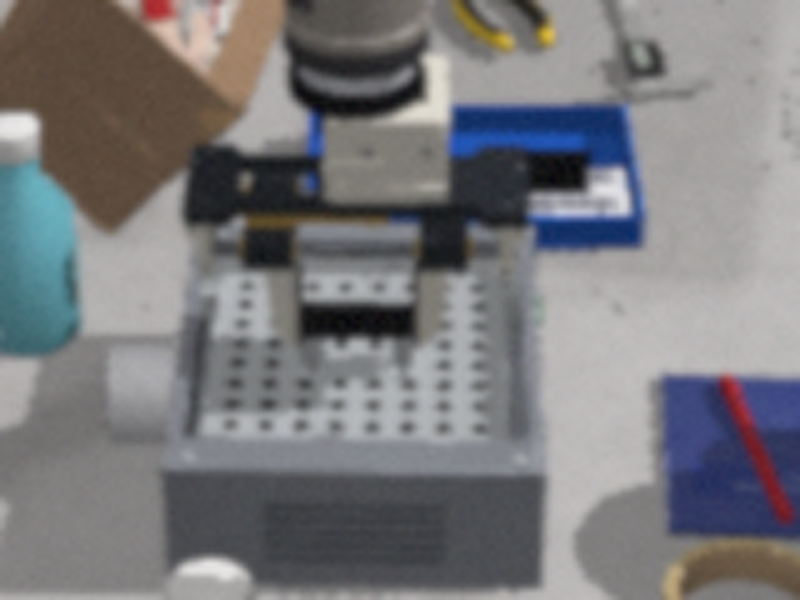

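Emit:
step_arm([
  {"translation":[0,0,0],"roll":0},
  {"translation":[0,0,0],"roll":0},
  {"translation":[0,0,0],"roll":0},
  {"translation":[0,0,0],"roll":0},
  {"translation":[0,0,-15],"roll":0},
  {"translation":[0,0,-30],"roll":0},
  {"translation":[0,0,-35],"roll":0},
  {"translation":[0,0,-35],"roll":0},
  {"translation":[0,0,-35],"roll":0},
  {"translation":[0,0,0],"roll":0},
  {"translation":[0,0,0],"roll":0},
], fingers=1)

```text
time: 27.03
tool_pos: [0.5537, 0.0192, 0.2342]
tool_rot: [3.137, 0.001, 1.706]
contact_force: [-0.6, 0.0, -0.7]
opening: 0.0917
grip_force: 0.0
```

```bash
cat > jars.py <<'E'
from h import *
im=read_camera("top"); 
print([(n,np.round(d["at"],3).tolist(),round(d["confidence"],2)) for n in("jar_black_mid","jar_amber_mid","deck_grip") for d in search_frame("top",n)])
# white caps: bright blobs in region
x0,y0,x1,y1=150,180,250,240
im=read_camera("top").astype(int)[y0:y1,x0:x1]
m=((im.min(2)>165)).astype(np.uint8)
n,l,st,ce=cv2.connectedComponentsWithStats(m)
for i in range(1,n):
    if st[i,4]>25:
        u,v=ce[i]+(x0,y0); print("blob",st[i],np.round((u,v),1),"z.078",np.round(ray("top",u,v,.078),4),"z.063",np.round(ray("top",u,v,.063),4))
E
python3 jars.py; python3 plan.py 1.706 .593 .242 .2 .593 .242 .03
```

```text
[('jar_black_mid', [0.59, 0.237, 0.077], 0.51), ('jar_amber_mid', [0.558, 0.377, 0.062], 0.74), ('jar_amber_mid', [0.585, 0.302, 0.067], 0.6), ('jar_amber_mid', [0.636, 0.367, 0.058], 0.57), ('deck_grip', [0.544, 0.077, 0.066], 0.96)]
blob [65 22  6 11 48] [217.5 207. ] z.078 [0.5941 0.2349 0.078 ] z.063 [0.5972 0.2376 0.063 ]
t 27.3 pos [0.552  0.0192 0.2306] rot [-3.139e+00 -1.000e-03  1.706e+00] F [-0.18  0.53  0.39] op 91.6 q1,q6 [-0.1  -0.24] ROLL total 0.0
[0.593 0.242 0.2  ] mm [215.3  70.6  30.6] n 6 per row [35.9 11.8  5.1]
[0.593 0.242 0.03 ] mm [  0.   0. 170.] n 5 per row [ 0.  0. 34.]
```

Emit:
step_arm([
  {"translation":[35.7,11.7,0],"roll":0},
  {"translation":[35.7,11.7,0],"roll":0},
  {"translation":[35.7,11.7,0],"roll":0},
  {"translation":[35.7,11.7,0],"roll":0},
  {"translation":[35.7,11.7,0],"roll":0},
  {"translation":[35.7,11.7,0],"roll":0},
  {"translation":[0,0,0],"roll":0},
  {"translation":[0,0,30],"roll":0},
  {"translation":[0,0,30],"roll":0},
  {"translation":[0,0,20],"roll":0},
  {"translation":[0,0,0],"roll":0},
  {"translation":[0,0,0],"roll":0},
])

```text
time: 28.28
tool_pos: [0.5927, 0.2404, 0.1507]
tool_rot: [-3.138, 0.0, 1.706]
contact_force: [0.8, -0.6, 0.8]
opening: 0.0919
grip_force: 0.0
```

```bash
python3 plan.py 1.706 .593 .2408 .15 .593 .2408 .026;python3 - <<'E'
from h import *
snap("side","s7.png",(210,210,350,330),5)
print([(n,np.round(d["at"],3).tolist(),round(d["confidence"],2)) for n in("jar_black_mid","jar_amber_mid") for d in search_frame("side",n)])
E
```

```text
t 28.3 pos [0.5927 0.2404 0.1507] rot [-3.138  0.     1.706] F [ 0.83 -0.64  0.8 ] op 91.9 q1,q6 [0.27 0.13] ROLL total -0.0
[0.593 0.241 0.15 ] mm [0.4 0.4 0.7] n 1 per row [0.4 0.4 0.7]
[0.593 0.241 0.026] mm [  0.   0. 124.] n 4 per row [ 0.  0. 31.]
[('jar_black_mid', [0.59, 0.254, 0.068], 0.85), ('jar_amber_mid', [0.592, 0.318, 0.033], 0.79), ('jar_amber_mid', [0.642, 0.386, 0.034], 0.71), ('jar_amber_mid', [0.557, 0.392, 0.037], 0.61)]
```

View pics/s7.png

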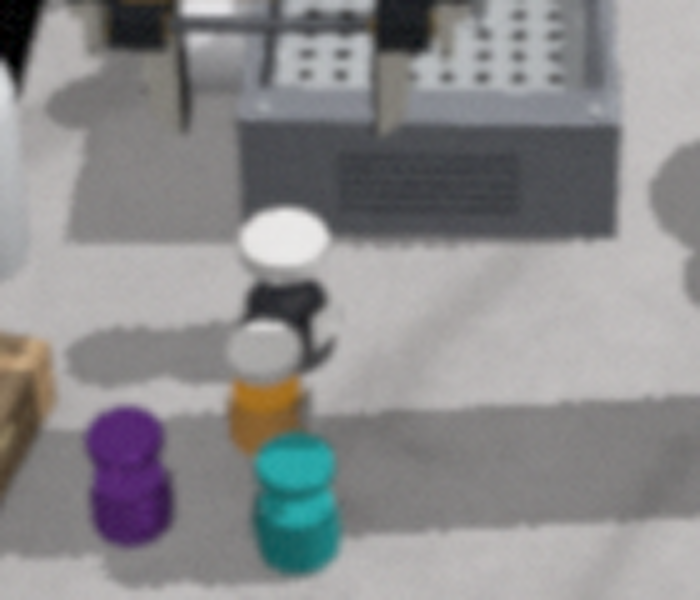

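Run:
```python
from h import *
for t,z in (((285,238),.078),((264,345),.063)): print(ray("side",*((np.array(t)+.5)/5-.5+(210,210)),z))
```

```text
[0.59309514 0.24506515 0.078     ]
[0.59076612 0.30860383 0.063     ]
```

Emit:
step_arm([
  {"translation":[2,0.3,30],"roll":0},
  {"translation":[0,0,30],"roll":0},
  {"translation":[0,0,30],"roll":0},
  {"translation":[0,0,24],"roll":0},
  {"translation":[0,0,10],"roll":0},
  {"translation":[0,0,0],"roll":0},
])

```text
time: 28.93
tool_pos: [0.5927, 0.2425, 0.0269]
tool_rot: [-3.139, 0.0, 1.706]
contact_force: [-0.4, 0.1, 0.1]
opening: 0.0916
grip_force: 0.0
```

Emit:
step_arm([
  {"translation":[0,0,0],"roll":0},
  {"translation":[0,0,0],"roll":0},
  {"translation":[0,0,0],"roll":0},
  {"translation":[0,0,0],"roll":0},
  {"translation":[0,0,0],"roll":0},
  {"translation":[0,0,0],"roll":0},
  {"translation":[0,0,0],"roll":0},
], fingers=0, grip_force=15)

```text
time: 29.52
tool_pos: [0.5936, 0.2429, 0.0286]
tool_rot: [3.141, -0.0, 1.706]
contact_force: [-0.9, 0.2, 0.2]
opening: 0.0496
grip_force: 0.3
```

Emit:
step_arm([
  {"translation":[0,0,-20],"roll":0},
  {"translation":[0,0,-30],"roll":0},
  {"translation":[0,0,-30],"roll":0},
  {"translation":[0,0,-30],"roll":0},
  {"translation":[0,0,-20],"roll":0},
  {"translation":[0,0,0],"roll":0},
  {"translation":[0,0,0],"roll":0},
])

```text
time: 30.1
tool_pos: [0.5937, 0.2429, 0.1589]
tool_rot: [3.14, -0.0, 1.706]
contact_force: [-0.5, -0.2, -2.5]
opening: 0.0482
grip_force: 15.0
```

```bash
python3 plan.py 1.706 .5595 -.031 .156 .5595 -.031 .096
```

```text
t 30.1 pos [0.5937 0.2429 0.1589] rot [ 3.14  -0.     1.706] F [-0.48 -0.18 -2.55] op 48.2 q1,q6 [0.27 0.13] ROLL total 0.0
[ 0.56  -0.031  0.156] mm [-266.8  -70.8    2.9] n 7 per row [-38.1 -10.1   0.4]
[ 0.56  -0.031  0.096] mm [ 0.  0. 60.] n 2 per row [ 0.  0. 30.]
```

Emit:
step_arm([
  {"translation":[-33.4,-8.85,0],"roll":0},
  {"translation":[-33.4,-8.85,0],"roll":0},
  {"translation":[-33.4,-8.85,0],"roll":0},
  {"translation":[-33.4,-8.85,0],"roll":0},
  {"translation":[-33.4,-8.85,0],"roll":0},
  {"translation":[-33.4,-8.85,0],"roll":0},
  {"translation":[-33.4,-8.85,0],"roll":0},
  {"translation":[-33.4,-8.85,0],"roll":0},
  {"translation":[0,0,0],"roll":0},
  {"translation":[0,0,20],"roll":0},
  {"translation":[0,0,20],"roll":0},
  {"translation":[0,0,15],"roll":0},
  {"translation":[0,0,5],"roll":0},
  {"translation":[0,0,0],"roll":0},
  {"translation":[0,0,0],"roll":0},
  {"translation":[0,0,0],"roll":0},
])

```text
time: 31.43
tool_pos: [0.5598, -0.0313, 0.0987]
tool_rot: [3.141, 0.0, 1.706]
contact_force: [-0.1, 0.1, -1.1]
opening: 0.0482
grip_force: 15.0
```

Emit:
step_arm([
  {"translation":[0,0,2],"roll":0},
  {"translation":[0,0,2],"roll":0},
  {"translation":[0,0,0],"roll":0},
  {"translation":[0,0,0],"roll":0},
])

```text
time: 31.77
tool_pos: [0.5594, -0.0315, 0.0944]
tool_rot: [3.141, 0.0, 1.706]
contact_force: [-0.2, 0.5, -1.1]
opening: 0.0481
grip_force: 15.0
```

Emit:
step_arm([
  {"translation":[0,0,1],"roll":0},
  {"translation":[0,0,0.5],"roll":0},
  {"translation":[0,0,0],"roll":0},
  {"translation":[0,0,0],"roll":0},
])

```text
time: 32.1
tool_pos: [0.5596, -0.0315, 0.0931]
tool_rot: [3.141, 0.0, 1.706]
contact_force: [-0.5, -0.3, 2.9]
opening: 0.0481
grip_force: 15.0
```

Emit:
step_arm([
  {"translation":[0,0,0],"roll":0},
  {"translation":[0,0,0],"roll":0},
  {"translation":[0,0,0],"roll":0},
  {"translation":[0,0,0],"roll":0},
  {"translation":[0,0,-20],"roll":0},
  {"translation":[0,0,-30],"roll":0},
  {"translation":[0,0,-30],"roll":0},
  {"translation":[0,0,-30],"roll":0},
  {"translation":[0,0,0],"roll":0},
], fingers=0.8)

```text
time: 32.85
tool_pos: [0.5622, -0.032, 0.2089]
tool_rot: [3.131, 0.003, 1.706]
contact_force: [0.2, -0.4, 0.8]
opening: 0.0737
grip_force: 0.0
```

```bash
python3 jars.py; python3 plan.py 1.706 .590 .3075 .2 .590 .3075 .022
```

```text
[('jar_black_mid', [0.564, 0.119, 0.079], 0.23), ('jar_amber_mid', [0.638, 0.37, 0.058], 0.7), ('jar_amber_mid', [0.588, 0.302, 0.063], 0.69), ('jar_amber_mid', [0.554, 0.373, 0.061], 0.45), ('deck_grip', [0.566, 0.082, 0.066], 0.91)]
t 33.1 pos [ 0.5585 -0.0314  0.2012] rot [-3.139e+00 -1.000e-03  1.706e+00] F [-0.78  0.28 -0.66] op 73.5 q1,q6 [-0.19 -0.33] ROLL total 0.0
[0.59  0.308 0.2  ] mm [331.5  76.9   1.2] n 9 per row [36.8  8.5  0.1]
[0.59  0.308 0.022] mm [  0.   0. 178.] n 5 per row [ 0.   0.  35.6]
```

Emit:
step_arm([
  {"translation":[36.8,8.5,0],"roll":0},
  {"translation":[36.8,8.5,0],"roll":0},
  {"translation":[36.8,8.5,0],"roll":0},
  {"translation":[36.8,8.5,0],"roll":0},
  {"translation":[36.8,8.5,0],"roll":0},
  {"translation":[36.8,8.5,0],"roll":0},
  {"translation":[36.8,8.5,0],"roll":0},
  {"translation":[36.8,8.5,0],"roll":0},
  {"translation":[36.8,8.5,0],"roll":0},
  {"translation":[0,0,0],"roll":0},
  {"translation":[0,0,35],"roll":0},
  {"translation":[0,0,35],"roll":0},
  {"translation":[0,0,35],"roll":0},
  {"translation":[0,0,0],"roll":0},
  {"translation":[0,0,0],"roll":0},
])

```text
time: 34.35
tool_pos: [0.5889, 0.3062, 0.0951]
tool_rot: [-3.135, 0.001, 1.706]
contact_force: [0.5, 0.0, 1.3]
opening: 0.0734
grip_force: 0.0
```

```bash
python3 plan.py 1.706 .590 .3075 .1 .590 .3075 .022
python3 - <<'E'
from h import *
print([(n,np.round(d["at"],3).tolist(),round(d["confidence"],2)) for n in("jar_black_mid","jar_amber_mid") for d in search_frame("side",n)])
E
```

```text
t 34.4 pos [0.5889 0.3062 0.0951] rot [-3.135e+00  1.000e-03  1.706e+00] F [0.51 0.03 1.32] op 73.4 q1,q6 [0.36 0.23] ROLL total -0.0
[0.59  0.308 0.1  ] mm [ 1.2  1.2 -4.9] n 1 per row [ 1.2  1.2 -4.9]
[0.59  0.308 0.022] mm [ 0.  0. 78.] n 2 per row [ 0.  0. 39.]
[('jar_black_mid', [0.59, 0.254, 0.068], 0.85), ('jar_amber_mid', [0.592, 0.318, 0.033], 0.79), ('jar_amber_mid', [0.642, 0.386, 0.034], 0.71), ('jar_amber_mid', [0.557, 0.392, 0.037], 0.61)]
```

Emit:
step_arm([
  {"translation":[0.8,0.5,25],"roll":0},
  {"translation":[0,0,25],"roll":0},
  {"translation":[0,0,15],"roll":0},
  {"translation":[0,0,7],"roll":0},
  {"translation":[0,0,0],"roll":0},
  {"translation":[0,0,0],"roll":0},
])

```text
time: 34.95
tool_pos: [0.5921, 0.3083, 0.0278]
tool_rot: [3.138, -0.001, 1.706]
contact_force: [0.4, 0.1, 0.1]
opening: 0.0736
grip_force: 0.0
```

Emit:
step_arm([
  {"translation":[0,0,0],"roll":0},
  {"translation":[0,0,0],"roll":0},
  {"translation":[0,0,0],"roll":0},
  {"translation":[0,0,0],"roll":0},
  {"translation":[0,0,0],"roll":0},
  {"translation":[0,0,0],"roll":0},
  {"translation":[0,0,0],"roll":0},
], fingers=0, grip_force=15)

```text
time: 35.53
tool_pos: [0.591, 0.3079, 0.0259]
tool_rot: [3.141, -0.0, 1.706]
contact_force: [-0.6, 0.4, 2.0]
opening: 0.039
grip_force: 15.0
```

Emit:
step_arm([
  {"translation":[0,0,-20],"roll":0},
  {"translation":[0,0,-30],"roll":0},
  {"translation":[0,0,-30],"roll":0},
  {"translation":[0,0,-30],"roll":0},
  {"translation":[0,0,-20],"roll":0},
  {"translation":[0,0,0],"roll":0},
  {"translation":[0,0,0],"roll":0},
])

```text
time: 36.12
tool_pos: [0.5911, 0.3079, 0.1563]
tool_rot: [3.14, -0.0, 1.706]
contact_force: [0.6, -1.1, -1.3]
opening: 0.0394
grip_force: 15.0
```

```bash
python3 plan.py 1.706 .547 .0686 .155 .547 .0686 .095
```

```text
t 36.1 pos [0.5911 0.3079 0.1563] rot [ 3.14  -0.     1.706] F [ 0.57 -1.13 -1.28] op 39.4 q1,q6 [0.37 0.23] ROLL total 0.0
[0.547 0.069 0.155] mm [-231.2  -76.     1.3] n 7 per row [-33.  -10.9   0.2]
[0.547 0.069 0.095] mm [ 0.  0. 60.] n 2 per row [ 0.  0. 30.]
```

Emit:
step_arm([
  {"translation":[-33,-10.9,0],"roll":0},
  {"translation":[-33,-10.9,0],"roll":0},
  {"translation":[-33,-10.9,0],"roll":0},
  {"translation":[-33,-10.9,0],"roll":0},
  {"translation":[-33,-10.9,0],"roll":0},
  {"translation":[-33,-10.9,0],"roll":0},
  {"translation":[-33,-10.9,0],"roll":0},
  {"translation":[0,0,0],"roll":0},
  {"translation":[0,0,20],"roll":0},
  {"translation":[0,0,20],"roll":0},
  {"translation":[0,0,15],"roll":0},
  {"translation":[0,0,5],"roll":0},
  {"translation":[0,0,0],"roll":0},
  {"translation":[0,0,0],"roll":0},
])

```text
time: 37.28
tool_pos: [0.5461, 0.0689, 0.0951]
tool_rot: [-3.14, -0.0, 1.706]
contact_force: [0.7, -0.1, -0.8]
opening: 0.0389
grip_force: 15.0
```

Emit:
step_arm([
  {"translation":[0,0,2],"roll":0},
  {"translation":[0,0,2],"roll":0},
  {"translation":[0,0,0],"roll":0},
  {"translation":[0,0,0],"roll":0},
  {"translation":[0,0,0],"roll":0},
])

```text
time: 37.7
tool_pos: [0.5466, 0.0687, 0.0921]
tool_rot: [3.141, 0.0, 1.706]
contact_force: [-0.7, 0.2, -1.3]
opening: 0.0393
grip_force: 15.0
```

Emit:
step_arm([
  {"translation":[0,0,1],"roll":0},
  {"translation":[0,0,0.7],"roll":0},
  {"translation":[0,0,0],"roll":0},
  {"translation":[0,0,0],"roll":0},
])

```text
time: 38.03
tool_pos: [0.5464, 0.0687, 0.09]
tool_rot: [-3.142, -0.0, 1.706]
contact_force: [0.4, -0.3, -1.3]
opening: 0.0393
grip_force: 15.0
```

Emit:
step_arm([
  {"translation":[0,0,0],"roll":0},
  {"translation":[0,0,0],"roll":0},
  {"translation":[0,0,0],"roll":0},
  {"translation":[0,0,0],"roll":0},
  {"translation":[0,0,-20],"roll":0},
  {"translation":[0,0,-30],"roll":0},
  {"translation":[0,0,-35],"roll":0},
  {"translation":[0,0,-35],"roll":0},
  {"translation":[0,-35,0],"roll":0},
  {"translation":[0,-35,0],"roll":0},
  {"translation":[30,-25,0],"roll":0},
  {"translation":[35,0,0],"roll":0},
  {"translation":[35,0,0],"roll":0},
  {"translation":[35,0,0],"roll":0},
  {"translation":[35,0,0],"roll":0},
  {"translation":[35,0,0],"roll":0},
  {"translation":[35,0,0],"roll":0},
  {"translation":[0,0,0],"roll":0},
  {"translation":[0,0,0],"roll":0},
], fingers=0.7)

```text
time: 39.62
tool_pos: [0.4193, 0.295, 0.2099]
tool_rot: [-3.141, 0.0, 1.71]
contact_force: [-0.1, 0.1, 0.1]
opening: 0.0643
grip_force: 0.0
```

Run:
```python
from h import *
import numpy as np
a=read_camera("top")[150:290,225:425,::-1]; b=read_camera("side")[125:285,225:385,::-1]
a=cv2.resize(a,(500,350),interpolation=cv2.INTER_CUBIC); b=cv2.resize(b,(300,300),interpolation=cv2.INTER_CUBIC)
a=cv2.resize(np.ascontiguousarray(read_camera("top")[160:280,235:425,::-1]),(475,300),interpolation=cv2.INTER_CUBIC)
cv2.imwrite("pics/final.png",np.hstack([a,b]))
print(observe()["tool_pos"],observe()["time"])
```

```text
[0.42001038 0.29272708 0.20999478] 39.7667
```

View pics/final.png

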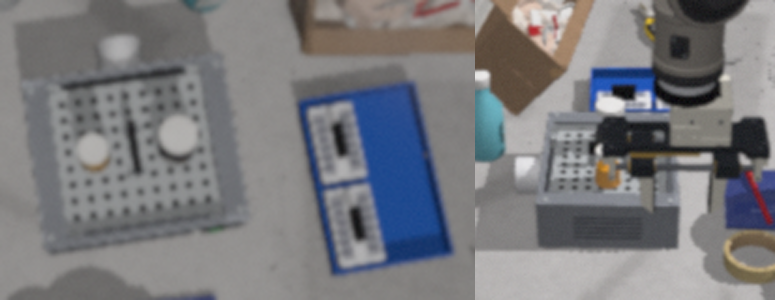

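Both jars stand on the deck, amber at (93,150) and black at (178,137), and both spent cartridges lie flat in the tray. Before handing in, I'll check the numbers.

Run:
```python
from h import *
im=read_camera("top").astype(float)
c,s=np.cos(.135),np.sin(.135)
def box(u,v,z):
    d=ray("top",u,v,z)[:2]-(.5525,.019); return np.round((d@(c,s),d@(-s,c)),4)
m=((im.max(2)<75)).astype(np.uint8)[190:240,275:300]
n,l,st,ce=cv2.connectedComponentsWithStats(m)
i=1+np.argmax(st[1:,4]); print("bar",st[i],box(*(ce[i]+(275,190)),.102))
for nme,t,z in(("amber",(93,149),.127),("black",(178,136),.142)): print(nme,box(t[0]/2.5+235,t[1]/2.5+160,z))
for t in((66,218),(218,206)): print("front hole/edge",box(t[0]/2.5+235,t[1]/2.5+160,.064))
print([np.round(d["at"],3) for d in search_frame("side","deck_grip")],observe()["contact_force"])
```

```text
bar [11 19  5 20 46] [0.0013 0.0018]
amber [-0.0013  0.0484]
black [-0.0034 -0.0503]
front hole/edge [-0.0691  0.0936]
front hole/edge [-0.0817 -0.0899]
[array([0.599, 0.029, 0.065])] [ 0.1344069  -0.54754489  0.49078429]
```

```bash
python3 -c "
from cell import *
print(hand_in())"
```

```text
the job is handed in; nothing more can be done
None
```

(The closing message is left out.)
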